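# Set the dividers of a plate rack to equal bays with a hooked spacer block

## Task

The dividers of the plate rack by the sink stand too far apart: set them to equal bays with the hooked spacer block, starting at the tall end panel and stepping outwards one divider at a time. For each, hook the held block over the divider, draw the divider along until you feel the block come up snug against the end panel or the divider set before, and stop there for a moment: do not press hard or shove the one already set. Then stand the block upright on the worktop clear of the rack and leave the other things alone.

Things in the scene. Friction and masses are not known exactly. Their poses are not given: they have to be found in the camera images.
- rack: Plate rack, oak and steel, fixed, 284 x 150 x 92 mm. Origin on the worktop under the middle of the tall end panel's inner face; x runs level from that face along the two rails to the low end (cross bar x = 250 to 268, 42 high); y across, z up. Rails 8 thick, 30 high, at y = +-62; only worktop between them. Yaw about -90 deg: tall end at the robot's left, x to its right.
- end_panel: The rack's fixed tall end panel: oak, 16 thick, 150 wide, z = 18 to 92 mm. Origin on its inner face (the face towards the dividers), middle, 18 mm above the worktop; axes as the rack's. The spacer pressed on it with more than 20 N is too rough.
- spacer: Hooked spacer: one piece of brown wood, 0.11 kg, 36 wide (y), 95 high, stands on the worktop, z up. Origin: middle of the main block's underside. Block x = -17..17, z = 0..46; bridge z = 34..46 leads in +x to a lip x = 29..36, z = 0..46. The slot between (x = 17..29, 34 deep, open below) goes over a divider's top edge. In use its axes lie along the rack's, stop face to the tall end.
- spacer_grip (a point): Where to hold the spacer: middle of its grip (x = -15..15, y = -16..16, z = 46..95 mm in the spacer's frame), 74 above its underside. Grip the two x faces, 30 mm apart, from above, fingertips above z = 48 so they clear the bridge.
- spacer_stop (a point): Middle of the spacer's flat stop face (its x = -17 face), 15 mm above its underside. It must come up against the end panel, or against the divider set before.
- spacer_lip (a point): Inner face of the spacer's lip (x = +29 mm), 15 above its underside. Pulled towards the tall end it drags a divider by its outer face. 46 mm from lip to stop face less the 6 mm divider make a bay 40 mm clear.
- div1: First divider, next to the tall end: oak panel 6 thick (x), 112 wide, z = 20..78 mm, on black shoes clamped to the rails. Origin on the worktop under its middle plane (faces x = -3, +3); axes the rack's. Slides along x only; about 12 N moves it, then it stays. Starts too far; right when 43 mm from the rack origin (bay 40 clear). Once set, press it with under 10 N or it is shoved; over 25 N is too rough.
- div2: Second, middle divider: oak panel 6 thick (x), 112 wide, z = 20..78 mm, on black shoes clamped to the rails. Origin on the worktop under its middle plane (faces x = -3, +3); axes the rack's. Slides along x only; about 12 N moves it, then it stays. Starts too far; right when 46 mm from the origin of divider 1 (bay 40 clear). Once set, press it with under 10 N or it is shoved; over 25 N is too rough.
- div3: Third divider, nearest the low end: oak panel 6 thick (x), 112 wide, z = 20..78 mm, on black shoes clamped to the rails. Origin on the worktop under its middle plane (faces x = -3, +3); axes the rack's. Slides along x only; about 12 N moves it, then it stays. Starts too far; right when 46 mm from the origin of divider 2 (bay 40 clear). Pushing it with over 25 N is too rough.
- mill: Bystander: a turned wooden pepper mill, 58 x 58 x 170; leave it alone. Origin at its underside, middle.
- fork: Bystander: a steel table fork, 198 x 27 x 17; leave it alone. Origin at its underside, middle.
- spoon: Bystander: a steel table spoon, 194 x 39 x 17; leave it alone. Origin at its underside, middle.

How it is judged:
By the outcome, as a careful person would: the job done as asked, in the order asked, and still so for the second after the job is handed in, with the robot touching nothing.
It also fails if it takes over 72 s, if anything falls off the work surface, if the arm or the gripper's body presses on something with over 40 N, if the wrist force passes 120 N, or if a joint passes its speed limit or range.

## Robot

A 6-joint arm with a two-finger parallel gripper is mounted at the origin on a cart in front of the work surface, level with it; the furniture and walls round the work are solid. World frame = base frame: x ahead of the robot, y to its left, z up, the work surface at z = 0. Lengths are in m, angles in rad, forces in N, time in s.
With the tool pointing down it reaches from about 0.35 to 0.975 m from the base axis. Payload 4.9 kg.
Tool frame: the origin (TCP) lies on the mounting face of the last link; the fingertips stand 173 mm ahead of it and the grasp point (between the pads) lies 155 mm ahead of it; x points along the fingers, z is the direction in which the jaws open and shut, and the axes are right-handed (so a half turn about x gives the same grasp; the last joint's range is limited). The gripper opens to 85 mm and grips with 20 to 120 N. Pads are 22 mm wide; open, the fingers measure 114 mm over their backs; the gripper's body (76 mm by 85 mm) begins 54 mm behind the grasp point. The pads swing forward as they close: fully open they stand 13 mm farther back than shut.
Start: joints at [-1.315, 0.053, 1.613, -0, 1.476, -0.119], TCP at [0.229, -0.582, 0.405] pointing down, gripper open.
Joint ranges: [-3.01, 3.01], [-1.01, 2.22], [0.06, 2.58], [-1.02, 4.17], [0.09, 2.62], [-3.14, 3.14]. Speed limits (rad/s): [2.57, 2.57, 3.14, 3.14, 3.14, 3.14].

## Interface

Orientations are given as a rotation vector (axis times angle).
In Python, from station import get_obs, get_image, get_calibration, finish_job, look_for, masks_of, tip_of gives the robot as it stands.
- The arm moves only by the tool carry_out, never from a script. Its argument "increments" is a list of rows, each a list of 3 entries, a list of its own where there are three numbers: the turn, a rotation vector about the world's x, y, z in units of 0.1 rad (1.0 is 0.1 rad), then the shift along the world's x, y, z in units of 20 mm (1.0 is 20 mm), then the opening, from 0 (shut) to 1 (fully open). A call has 1 to 8 rows; each row shifts and turns the pose as measured when the row begins; what a row does not reach is not made up. A row lasts 1/10 s, in which the tool goes at most 50 mm and 8.59 degrees, less where a joint would pass 70% of its speed; a pose out of reach is approached as far as the arm can. A call with a number of a shift or a turn outside -1 to 1 is refused whole. A call with a gripper value outside its range is refused whole. The fingers move at their own pace and stop on an object; "squeeze" is the grip in N (left out, the last holds). Time passes only in rows, so rows that do not move let the fingers close. It gives the time, the measured TCP pose, the force and the opening at its end, in the units of the state.
- get_obs(): the state, without advancing time (a new reading comes with each control period).
- get_image(name): name is "side" or "top"; returns (picture, depth): 400x640x3 uint8, blue, green, red; 400x640 float32, m along the optical axis (not along the pixel's ray), 0 where there is no reading.
- get_calibration(name): a dict with "fx", "fy", "cx", "cy" (pixels), "position" and "orientation" of the camera in the world. Camera axes: x right, y down, z forward; pixel columns grow to the right and rows downward; lengths in m; the calibration is good to about 2 mm. A picture is of the moment at which its call begins. get_calibration takes no time and is no camera call.
- finish_job(): hands the job in, once; it reports no verdict.
Trained networks look in the newest picture that a camera, given by its name, has taken for a name from the list of things; names that differ only in an ending like _2 or _b are one class to them, and where a whole thing is asked for, a point or a joint stands for the part that bears it (a point fixed in the world has none). Each returns a list of dicts, best first, with "p" (0 to 1); they miss things now and then, are a little off and sometimes report something else, mostly with a low value. They report only what shows in the picture. A call takes as long as a camera call.
- look_for(camera, query): "centre" ([column, row] in pixels, amid what is visible of it).
- masks_of(camera, query): "region" (400x640 bool, what is visible of it) and "centre" ([column, row] in pixels, amid what is visible of it).
- tip_of(camera, query): "centre" ([column, row] in pixels: a listed point, or the origin of a listed thing).
The state is a dict: "t": time; "q": joint angles; "dq": joint speeds; "effort": joint torques, N m; "tool_pos": TCP position; "tool_rot": TCP orientation; "contact_force": force on the tool from outside, world axes, zero at the start; "wrist_torque": the same for the moment, N m; "opening": finger opening in m.
Only numpy, scipy, OpenCV 4.12 (cv2) and the standard library are available. Lean on these libraries where they do the work, as an engineer would, in place of code of your own. Each camera call takes 0.05 s, during which the arm holds its last target.

## Working session

There is one attempt and no reset: what is moved stays moved. The work goes in short steps, Python scripts to look and compute and a tool call to move; the robot and the scene stay as the last step left them, time stands still between calls to the robot, and variables do not carry over. Pictures are saved under pics/ and viewed, and the job is handed in when it is done.

Besides the shell and the picture viewer there is one more tool, called after "Emit:" as name(argument=value, ...), one argument or row to a line, values as JSON. carry_out: Moves the arm, as the interface text tells. Shifts and turns lie within -1 to 1; 1 stands for 20 mm of shift or 0.1 rad of turn. Its arguments: {"type":"object","properties":{"increments":{"type":"array","items":{"type":"array"}},"squeeze":{"type":"number"}},"required":["increments"]}

```bash
ls; mkdir -p pics; python3 - <<'E'
from station import *
import cv2,json
o=get_obs();print({k:(v if not hasattr(v,'tolist') else v.tolist()) for k,v in o.items()})
for n in("side","top"):
    im,d=get_image(n);cv2.imwrite(f"pics/{n}0.png",im);print(get_calibration(n))
    for q in("spacer","rack","div1","div2","div3","mill","fork","spoon"):
        print(n,q,[(round(r['p'],2),[round(float(c)) for c in r['centre']]) for r in look_for(n,q)][:4])
E
```

```text
pics
{'t': 0.0, 'q': [-1.3149917863210545, 0.053330340578169155, 1.6143123137881836, 2.0808995754875383e-05, 1.4760059324416823, -0.11900525987147018], 'dq': [-0.00043908765981731483, 0.0007593887016185589, -0.00013759976464167116, -0.000788726241729012, 0.0011146272275721215, -0.00016277411037715443], 'effort': [0.0020782577485078946, -39.36796545982361, -37.017399072647095, 8.626026101410389e-05, 0.007128325814846903, -5.764508870242935e-06], 'tool_pos': [0.22873822406391664, -0.5813400317258219, 0.40346815954986576], 'tool_rot': [0.9301624924558898, 1.3650958513485414, -0.9279073079128324], 'contact_force': [0.45506538517881373, -0.6959039341299507, -0.10499134526838688], 'wrist_torque': [-0.00613357150039064, -0.055834970376201616, -0.02234308463360953], 'opening': 0.0850577860218231}
{'fx': 422.9404968643523, 'fy': 422.9404968643523, 'cx': 315.5604265386015, 'cy': 200.568826235869, 'position': array([ 0.60310485, -0.63564294,  0.56525647]), 'orientation': array([-2.13267508,  0.01026548, -0.0095056 ])}
side spacer [(0.86, [266, 273])]
side rack [(0.69, [264, 192])]
side div1 [(0
[... 275 characters left out ...]
[387, 219])]
side fork []
side spoon [(0.8, [406, 291])]
{'fx': 446.7178765452744, 'fy': 446.7178765452744, 'cx': 321.6172514829281, 'cy': 194.52716450176814, 'position': array([0.52283004, 0.13664179, 1.15942333]), 'orientation': array([-2.16769933,  2.19829799, -0.09930787])}
top spacer [(0.67, [392, 232])]
top rack [(0.83, [253, 245]), (0.38, [249, 250])]
top div1 [(0.77, [304, 245]), (0.68, [249, 246]), (0.64, [274, 244])]
top div2 [(0.77, [304, 245]), (0.68, [249, 246]), (0.64, [274, 244])]
top div3 [(0.77, [304, 245]), (0.68, [249, 246]), (0.64, [274, 244])]
top mill [(0.97, [340, 138]), (0.73, [274, 242])]
top fork [(0.83, [379, 164]), (0.22, [275, 246])]
top spoon [(0.7, [395, 134])]
```

View pics/side0.png

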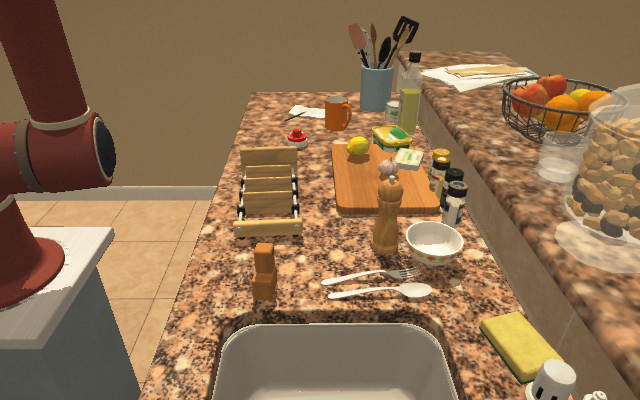

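View pics/top0.png

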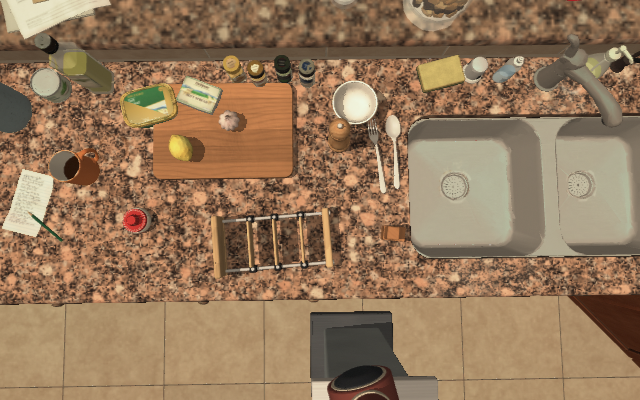

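```bash
cat > h.py <<'E'
from station import *
import numpy as np,cv2
from scipy.spatial.transform import Rotation as R
def cloud(n,d):
    c=get_calibration(n);v,u=np.mgrid[0:400,0:640]
    p=np.stack([(u-c['cx'])/c['fx']*d,(v-c['cy'])/c['fy']*d,d],-1)
    p=p@R.from_rotvec(c['orientation']).as_matrix().T+c['position'];p[d<=0]=np.nan
    return p
def proj(n,P):
    c=get_calibration(n);q=(np.atleast_2d(P)-c['position'])@R.from_rotvec(c['orientation']).as_matrix()
    return np.c_[q[:,0]/q[:,2]*c['fx']+c['cx'],q[:,1]/q[:,2]*c['fy']+c['cy']]
def ray(n,uv,z):
    c=get_calibration(n);r=R.from_rotvec(c['orientation']).as_matrix()@np.array([(uv[0]-c['cx'])/c['fx'],(uv[1]-c['cy'])/c['fy'],1])
    return c['position']+r*(z-c['position'][2])/r[2]
E
python3 - <<'E'
from h import *
np.set_printoptions(precision=4,suppress=True)
for n in("side","top"):
    im,d=get_image(n);P=cloud(n,d);np.savez(f'{n}0.npz',im=im,d=d,P=P)
    box=(225,225,75,85) if 0 else None
    x0,x1,y0,y1=((225,315,135,310) if n=='side' else (200,420,195,285))
    k=4 if n=='side' else 3.6
    cv2.imwrite(f'pics/{n}_z.png',cv2.resize(im[y0:y1,x0:x1],None,fx=3.4 if n=='side' else 3.6,fy=3.4 if n=='side' else 3.6,interpolation=cv2.INTER_CUBIC))
    for q in("spacer","rack","div1","end_panel"):
        for m in masks_of(n,q)[:3]:
            p=P[m['region']];p=p[~np.isnan(p[:,0])]
            print(n,q,round(m['p'],2),np.round(m['centre']),len(p),'lo',np.percentile(p,2,0),'hi',np.percentile(p,98,0))
    for q in("spacer","spacer_grip","spacer_stop","spacer_lip","rack","end_panel","div1","div2","div3"):
        print(n,'tip',q,[(round(r['p'],2),np.round(r['centre'],1)) for r in tip_of(n,q)][:3])
E
```

```text
side spacer 0.24 [265. 272.] 1224 lo [ 0.4971 -0.0805  0.0021] hi [ 0.536  -0.0306  0.0958]
side rack 0.73 [264. 193.] 5198 lo [0.4249 0.1018 0.0003] hi [0.5746 0.3805 0.0908]
side div1 0.92 [269. 172.] 541 lo [0.446  0.2955 0.037 ] hi [0.5603 0.308  0.0784]
side div1 0.72 [266. 206.] 1291 lo [0.4405 0.1646 0.0005] hi [0.5688 0.207  0.0781]
side div1 0.66 [269. 186.] 739 lo [0.4352 0.232  0.0343] hi [0.5669 0.2457 0.0785]
side end_panel 0.94 [271. 158.] 1113 lo [0.42   0.366  0.0245] hi [0.5632 0.3874 0.0928]
side tip spacer [(0.96, array([267.3, 285.7]))]
side tip spacer_grip [(0.97, array([266.8, 257.3]))]
side tip spacer_stop [(0.79, array([266.5, 276.8])), (0.67, array([268.7, 221.3]))]
side tip spacer_lip [(0.68, array([261.9, 291.3]))]
side tip rack [(0.95, array([268.7, 178.2]))]
side tip end_panel [(0.93, array([269., 177.]))]
side tip div1 [(0.88, array([268. , 224.5]))]
side tip div2 [(0.88, array([268. , 224.5]))]
side tip div3 [(0.88, array([268. , 224.5]))]
top rack 0.79 [252. 248.] 2426 lo [0.4257 0.1079 0.0159] hi [0.5697 0.3873 0.0947]
top div1 0.83 [248. 245.] 311 lo
[... 434 characters left out ...]
7]))]
top tip spacer_grip [(0.86, array([390.2, 233.6]))]
top tip spacer_stop [(0.63, array([381.2, 231.1]))]
top tip spacer_lip [(0.74, array([385.9, 235.1])), (0.67, array([400.1, 235.8])), (0.34, array([303. , 239.3]))]
top tip rack [(0.65, array([225.9, 247.5])), (0.64, array([400.5, 234.3]))]
top tip end_panel [(0.58, array([225.3, 245. ])), (0.22, array([400.6, 235.6]))]
top tip div1 [(0.81, array([252.3, 244. ])), (0.73, array([275.3, 243.7])), (0.52, array([304.6, 240. ]))]
top tip div2 [(0.81, array([252.3, 244. ])), (0.73, array([275.3, 243.7])), (0.52, array([304.6, 240. ]))]
top tip div3 [(0.81, array([252.3, 244. ])), (0.73, array([275.3, 243.7])), (0.52, array([304.6, 240. ]))]
```

View pics/side_z.png

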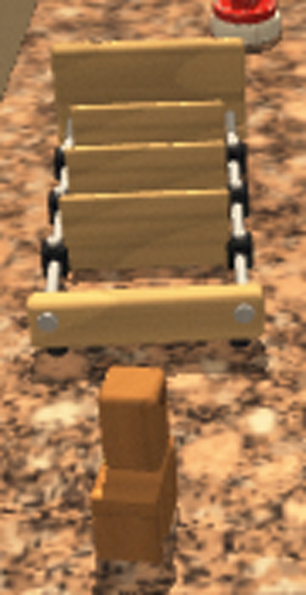

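View pics/top_z.png

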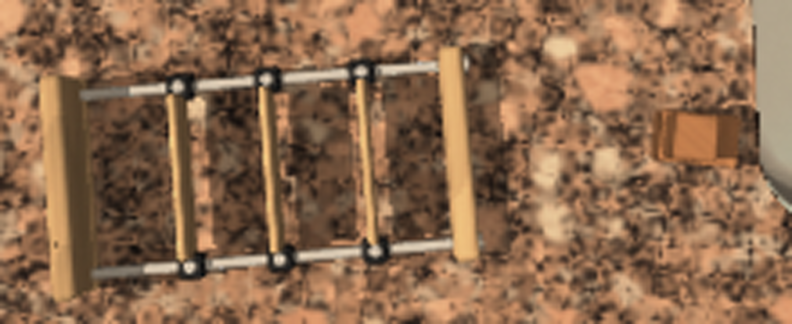

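```bash
python3 - <<'E'
from h import *
np.set_printoptions(precision=4,suppress=True)
S=np.load('side0.npz')['P'];T=np.load('top0.npz')['P']
def band(P,x,y,z):
    p=P.reshape(-1,3);k=np.all([(p[:,i]>b[0])&(p[:,i]<b[1]) for i,b in enumerate((x,y,z))],0);return p[k]
def fit(p,name):
    # y = a + b (x-.5) robust, z band
    for _ in range(5):
        A=np.c_[np.ones(len(p)),p[:,0]-.5,p[:,2]-.06];c,*_=np.linalg.lstsq(A,p[:,1],rcond=None);r=p[:,1]-A@c
        k=abs(r)<max(2*np.median(abs(r))*1.4826,.0008);p=p[k]
    print(name,len(p),'y@x=.5,z=.06',c[0],'slope',c[1],'yaw off deg',np.degrees(np.arctan(c[1])),'tilt',c[2],'rms',r.std(), 'x',p[:,0].min(),p[:,0].max())
for nm,y,z in(('panel',(.355,.378),(.079,.088)),('d1',(.285,.31),(.055,.072)),('d2',(.225,.25),(.05,.072)),('d3',(.155,.18),(.04,.072)),('bar',(.09,.115),(.01,.036)),
  ('grip',(-.075,-.03),(.055,.09)),('lip',(-.11,-.05),(.008,.038))):
    x=(.44,.555) if nm not in('grip','lip') else (.49,.545)
    fit(band(S,x,y,z),'side '+nm)
# top surfaces
for n,P in(('side',S),('top',T)):
  for nm,y,z in(('panel',(.355,.40),(.088,.099)),('d1',(.285,.32),(.0745,.086)),('d2',(.225,.26),(.0745,.086)),('d3',(.155,.19),(.0745,.086)),('bar',(.09,.14),(.038,.047)),('grip',(-.1,0),(.091,.1)),('bridge',(-.12,0),(.042,.05))):
    p=band(P,(.38,.62),y,z)
    if len(p)<5: print(n,nm,len(p));continue
    (cx,cy),(w,h),a=cv2.minAreaRect((p[:,:2]*1000).astype(np.float32))
    print(n,'top',nm,len(p),'med',np.median(p,0),'lo',np.percentile(p,3,0),'hi',np.percentile(p,97,0),'rect',np.round([cx,cy,w,h,a],1), 'slope', np.polyfit(p[:,0],p[:,1],1)[0])
E
```

```text
side panel 132 y@x=.5,z=.06 0.3722058807553344 slope 0.06129569385644738 yaw off deg 3.5075960839127838 tilt 0.05735889729603597 rms 0.0018302719475937407 x 0.44124123240074237 0.5537796857273107
side d1 261 y@x=.5,z=.06 0.3014495566769631 slope 0.07271135339193341 yaw off deg 4.158734980944346 tilt 0.017656713377260956 rms 0.0015684129277675392 x 0.441106416301673 0.5509247178003138
side d2 352 y@x=.5,z=.06 0.2398543925150621 slope 0.06319379343902093 yaw off deg 3.6159294195125766 tilt 0.017978794461297264 rms 0.001269250664612832 x 0.4442411970071737 0.553382036701835
side d3 540 y@x=.5,z=.06 0.1739910873933119 slope 0.06930594186662062 yaw off deg 3.9645983381114163 tilt 0.003855551259237021 rms 0.0012812602016413338 x 0.4402650599813549 0.5537981369562442
side bar 467 y@x=.5,z=.06 0.1042809273502656 slope 0.07233030415061428 yaw off deg 4.137016690255214 tilt -0.023126477674747993 rms 0.0010682055287983504 x 0.440038290515565 0.5549584719255886
side grip 235 y@x=.5,z=.06 -0.05493964666632789 slope -0.10156767592122236 yaw off deg -5.7995111596349584 tilt -0.010014792703881245 rm
[... 1823 characters left out ...]
 110.8   6.2   4. ] slope 0.06787112187476622
top top d3 109 med [0.5056 0.1781 0.0781] lo [0.453  0.1737 0.0754] hi [0.5539 0.1827 0.082 ] rect [504.5 177.9 108.1   6.    3.9] slope 0.06525564278066369
top top bar 400 med [0.5066 0.1154 0.0421] lo [0.4399 0.1055 0.0386] hi [0.5765 0.1264 0.0455] rect [508.1 115.   34.7 146.5  87. ] slope 0.06525854355697783
top top grip 161 med [ 0.5172 -0.0411  0.0951] lo [ 0.5027 -0.0556  0.0918] hi [ 0.5318 -0.0269  0.0993] rect [518.2 -41.3  29.5  30.9  89.1] slope -0.027365036062804465
top top bridge 112 med [ 0.5139 -0.0685  0.0465] lo [ 0.499  -0.0771  0.0431] hi [ 0.5344 -0.0241  0.0497] rect [516.6 -51.3  54.6  35.8  83.5] slope 0.12254744661209205
```

```bash
cat >> h.py <<'E'
def st():
    o=get_obs();M=R.from_rotvec(o['tool_rot']).as_matrix();p=np.array(o['tool_pos']);g=p+.155*M[:,0]
    yaw=np.degrees(np.arctan2(M[1,2],M[0,2]))
    print('t %.2f'%o['t'],'tcp',p,'grasp',g,'x',M[:,0],'yawz %.2f'%yaw,'zz %.4f'%M[2,2],'F',np.round(o['contact_force'],2),'T',np.round(o['wrist_torque'],2),'op %.4f'%o['opening'])
    return o,M,g
def turn_to(M,yawz):
    z=np.array([np.cos(yawz),np.sin(yawz),0]);x=np.array([0,0,-1.]);y=np.cross(z,x)
    return R.from_matrix(np.c_[x,y,z]@M.T).as_rotvec()/.1
np.set_printoptions(precision=4,suppress=True)
E
python3 - <<'E'
from h import *
o,M,g=st()
for a in(-96.2,83.8): print(a,turn_to(M,np.radians(a)))
print((np.array([.518,-.0425,.15])-g)/.02)
E
```

```text
t 2.30 tcp [ 0.2288 -0.5816  0.4047] grasp [ 0.2288 -0.5816  0.2497] x [-0. -0. -1.] yawz -68.53 zz 0.0000 F [0.63 0.17 0.47] T [-0.04  0.    0.01] op 0.0849
-96.2 [ 0.0002 -0.0003 -4.8301]
83.8 [ 0.0004  0.0003 26.5859]
[14.4606 26.955  -4.986 ]
```

Emit:
carry_out(
  increments=[
    [[0, 0, -0.4], [0.54, 1, 0], 1],
    [[0, 0, -0.4], [0.54, 1, 0], 1],
    [[0, 0, -0.4], [0.54, 1, 0], 1],
    [[0, 0, -0.4], [0.54, 1, 0], 1],
    [[0, 0, -0.4], [0.54, 1, 0], 1],
    [[0, 0, -0.4], [0.54, 1, 0], 1],
    [[0, 0, -0.4], [0.54, 1, 0], 1],
    [[0, 0, -0.4], [0.54, 1, 0], 1],
  ],
  squeeze=70,
)

```text
t: 3.1
tool_pos: [0.3161, -0.4177, 0.4048]
tool_rot: [1.181, 1.226, -1.182]
contact_force: [0.5, 0.2, 0.6]
opening: 0.085
```

```bash
python3 - <<'E'
from h import *
o,M,g=st()
print(turn_to(M,np.radians(-96.2)),(np.array([.518,-.0425,.15])-g)/.02)
E
```

```text
t 3.10 tcp [ 0.3161 -0.4177  0.4048] grasp [ 0.3161 -0.4179  0.2498] x [ 0.0001 -0.0011 -1.    ] yawz -87.89 zz 0.0011 F [0.52 0.21 0.57] T [-0.03 -0.04 -0.03] op 0.0850
[ 0.0106  0.0004 -1.4504] [10.0949 18.7683 -4.9898]
```

Emit:
carry_out(
  increments=[
    [[0, 0, -0.2], [0.54, 1, 0], 1],
    [[0, 0, -0.2], [0.54, 1, 0], 1],
    [[0, 0, -0.2], [0.54, 1, 0], 1],
    [[0, 0, -0.2], [0.54, 1, 0], 1],
    [[0, 0, -0.2], [0.54, 1, 0], 1],
    [[0, 0, -0.2], [0.54, 1, 0], 1],
    [[0, 0, -0.2], [0.54, 1, 0], 1],
    [[0, 0, 0], [0.54, 1, 0], 1],
  ],
)

```text
t: 3.9
tool_pos: [0.405, -0.2504, 0.406]
tool_rot: [1.289, 1.151, -1.29]
contact_force: [0.5, -0.4, -0.1]
opening: 0.0854
```

Emit:
carry_out(
  increments=[
    [[0, 0, 0], [0.54, 1, -0.2], 1],
    [[0, 0, 0], [0.54, 1, -0.2], 1],
    [[0, 0, 0], [0.54, 1, -0.2], 1],
    [[0, 0, 0], [0.54, 1, -0.2], 1],
    [[0, 0, 0], [0.54, 1, -0.2], 1],
    [[0, 0, 0], [0.54, 1, -0.2], 1],
    [[0, 0, 0], [0.54, 1, -0.2], 1],
    [[0, 0, 0], [0.54, 1, 0], 1],
  ],
)

```text
t: 4.7
tool_pos: [0.494, -0.0829, 0.3787]
tool_rot: [1.289, 1.146, -1.288]
contact_force: [0.4, 0.2, 0.2]
opening: 0.0853
```

```bash
python3 - <<'E'
from h import *
o,M,g=st()
print(turn_to(M,np.radians(-96.2)),(np.array([.518,-.0425,.15])-g)/.02)
E
```

```text
t 4.70 tcp [ 0.494  -0.0829  0.3787] grasp [ 0.4949 -0.0839  0.2238] x [ 0.0061 -0.0061 -1.    ] yawz -96.35 zz 0.0054 F [0.41 0.18 0.25] T [ 0.01 -0.03 -0.01] op 0.0853
[0.061  0.0612 0.0267] [ 1.1533  2.0681 -3.6878]
```

Emit:
carry_out(
  increments=[
    [[0.06, 0.06, 0.03], [0.6, 1, 0], 1],
    [[0, 0, 0], [0.56, 1, 0], 1],
    [[0, 0, 0], [0, 0.07, -0.6], 1],
    [[0, 0, 0], [0, 0, -1], 1],
  ],
)

```text
t: 5.1
tool_pos: [0.5194, -0.0378, 0.3491]
tool_rot: [1.287, 1.153, -1.28]
contact_force: [-0.2, -1.1, 1.6]
opening: 0.0856
```

```bash
python3 - <<'E'
from h import *
o,M,g=st()
print(turn_to(M,np.radians(-96.2)),(np.array([.518,-.0425,.075])-g)/.02)
for n in('side','top'):
    im,d=get_image(n);cv2.imwrite(f'pics/a_{n}.png',cv2.resize(im[100:340,180:480],None,fx=2.5,fy=2.5))
E
```

```text
t 5.10 tcp [ 0.5194 -0.0378  0.3491] grasp [ 0.5205 -0.0381  0.1941] x [ 0.0068 -0.0016 -1.    ] yawz -95.92 zz 0.0009 F [-0.25 -1.05  1.56] T [ 0.02 -0.02  0.08] op 0.0856
[ 0.0159  0.0682 -0.0483] [-0.1245 -0.2212 -5.9547]
```

View pics/a_side.png

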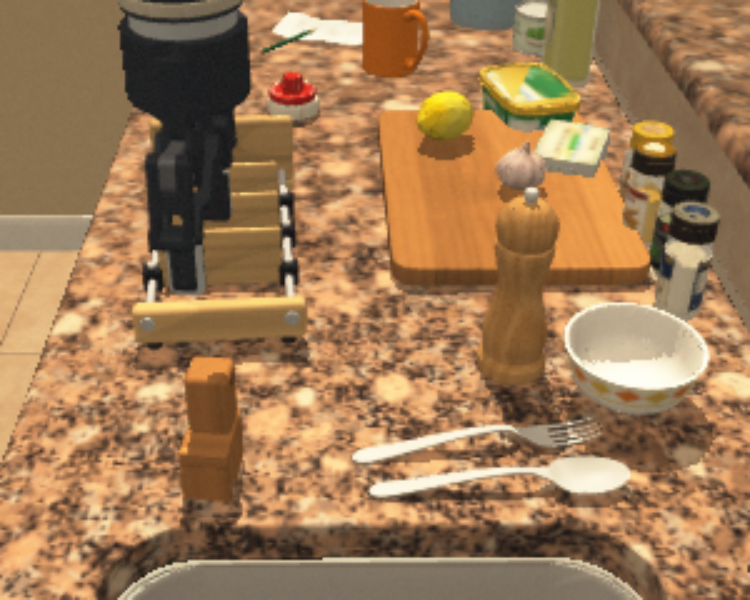

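Emit:
carry_out(
  increments=[
    [[0.02, 0.07, -0.05], [-0.12, -0.22, -1], 1],
    [[0, 0, 0], [0, 0, -1], 1],
    [[0, 0, 0], [0, 0, -1], 1],
    [[0, 0, 0], [0, 0, -0.7], 1],
    [[0, 0, 0], [0, 0, -0.4], 1],
    [[0, 0, 0], [0, 0, 0], 1],
  ],
)

```text
t: 5.8
tool_pos: [0.5129, -0.0464, 0.257]
tool_rot: [1.289, 1.162, -1.302]
contact_force: [0.0, 0.6, -0.4]
opening: 0.0854
```

```bash
python3 - <<'E'
from h import *
o,M,g=st()
print(turn_to(M,np.radians(-96.2)),(np.array([.518,-.0425,.075])-g)/.02)
for n in('side','top'):
    im,d=get_image(n);cv2.imwrite(f'pics/b_{n}.png',cv2.resize(im[160:320,200:440],None,fx=3.2,fy=3.2))
E
```

```text
t 5.80 tcp [ 0.5129 -0.0464  0.257 ] grasp [ 0.5111 -0.0461  0.102 ] x [-0.0114  0.0015 -0.9999] yawz -96.58 zz -0.0002 F [ 0.03  0.59 -0.35] T [0.01 0.04 0.03] op 0.0854
[-0.0144 -0.1144  0.0665] [ 0.3456  0.1816 -1.3501]
```

View pics/b_side.png

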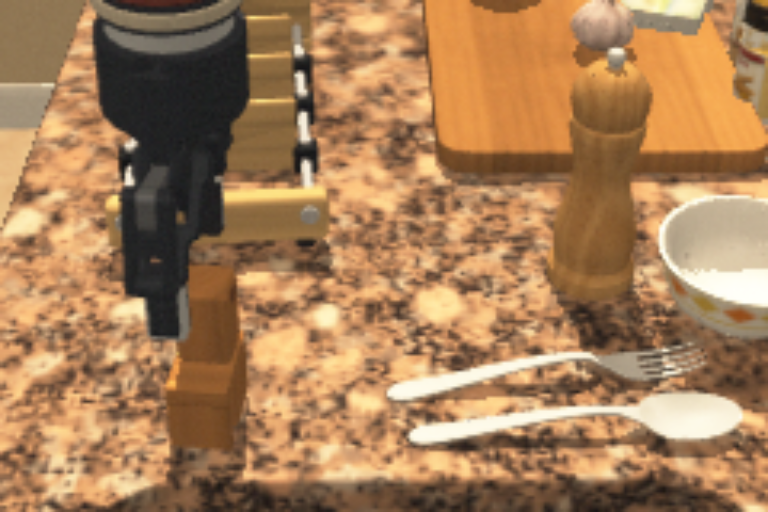

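View pics/b_top.png

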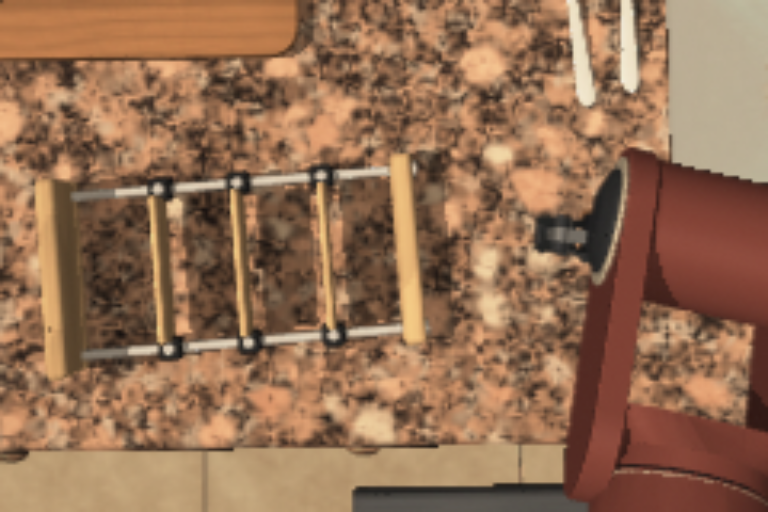

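```bash
python3 - <<'E'
from h import *
o,M,g=st()
print(proj('side',[g+ s*.046*M[:,2]+M[:,0]*k for s in(1,-1) for k in(.018,.005)]))
print(proj('side',[[.518,-.0425,.095],[.518,-.0425,.0]]))
im,d=get_image('side');P=cloud('side',d)
# finger points: dark, in region
p=P[235:266,235:262].reshape(-1,3)
print(P[262,252],P[258,252],P[250,250]); k=(p[:,2]>.08)&(p[:,2]<.11);q=p[k];print(len(q),np.percentile(q,[5,50,95],axis=0))
E
```

```text
t 5.90 tcp [ 0.5136 -0.0463  0.2587] grasp [ 0.5122 -0.0462  0.1037] x [-0.0086  0.0008 -1.    ] yawz -96.57 zz 0.0002 F [-0.25 -0.35  1.01] T [-0.06 -0.02  0.02] op 0.0851
[[254.2005 269.5083]
 [253.6879 263.6118]
 [265.2749 236.7495]
 [264.9106 231.1455]]
[[263.2167 246.8542]
 [266.3814 286.3224]]
[nan nan nan] [ 0.5071 -0.1033  0.1203] [ 0.5085 -0.1212  0.1513]
82 [[ 0.4964 -0.1018  0.0849]
 [ 0.5123 -0.0931  0.0985]
 [ 0.5164 -0.0347  0.1087]]
```

Emit:
carry_out(
  increments=[
    [[0, -0.09, 0.06], [0.3, 0.18, 0], 1],
    [[0, 0, 0], [0, 0, 0], 1],
  ],
)

```text
t: 6.15
tool_pos: [0.5212, -0.0426, 0.2616]
tool_rot: [1.291, 1.151, -1.283]
contact_force: [-0.6, -0.5, -0.1]
opening: 0.0853
```

```bash
python3 - <<'E'
from h import *
o,M,g=st()
print(turn_to(M,np.radians(-96.2)),(np.array([.518,-.0425,.075])-g)/.02)
E
```

```text
t 6.15 tcp [ 0.5212 -0.0426  0.2616] grasp [ 0.5222 -0.0427  0.1066] x [ 0.0064 -0.0003 -1.    ] yawz -96.19 zz -0.0004 F [-0.64 -0.46 -0.1 ] T [ 0.01  0.04 -0.05] op 0.0853
[ 0.0026  0.0644 -0.0022] [-0.2099  0.0076 -1.5799]
```

Emit:
carry_out(
  increments=[
    [[0, 0.06, 0], [-0.2, 0, -0.3], 1],
    [[0, 0, 0], [0, 0, -0.4], 1],
    [[0, 0, 0], [0, 0, -0.4], 1],
    [[0, 0, 0], [0, 0, -0.2], 1],
    [[0, 0, 0], [0, 0, 0], 1],
    [[0, 0, 0], [0, 0, 0], 1],
  ],
)

```text
t: 6.75
tool_pos: [0.517, -0.0422, 0.2337]
tool_rot: [1.288, 1.156, -1.287]
contact_force: [0.2, 0.1, -0.3]
opening: 0.0854
```

```bash
python3 - <<'E'
from h import *
o,M,g=st()
print(turn_to(M,np.radians(-96.2)),(np.array([.518,-.0425,.075])-g)/.02)
E
```

```text
t 6.75 tcp [ 0.517  -0.0422  0.2337] grasp [ 0.5171 -0.0423  0.0787] x [ 0.0005 -0.0005 -1.    ] yawz -96.14 zz 0.0004 F [ 0.23  0.07 -0.28] T [ 0.   -0.02 -0.01] op 0.0854
[ 0.0048  0.0052 -0.0106] [ 0.0451 -0.0088 -0.186 ]
```

Well placed. Close.

Emit:
carry_out(
  increments=[
    [[0, 0, 0], [0.05, 0, -0.19], 1],
    [[0, 0, 0], [0, 0, 0], 0],
    [[0, 0, 0], [0, 0, 0], 0],
    [[0, 0, 0], [0, 0, 0], 0],
    [[0, 0, 0], [0, 0, 0], 0],
    [[0, 0, 0], [0, 0, 0], 0],
    [[0, 0, 0], [0, 0, 0], 0],
  ],
  squeeze=80,
)

```text
t: 7.45
tool_pos: [0.5184, -0.0423, 0.2303]
tool_rot: [1.288, 1.155, -1.287]
contact_force: [0.0, 0.3, -0.4]
opening: 0.029
```

```bash
python3 - <<'E'
from h import *
o,M,g=st()
E
```

```text
t 7.45 tcp [ 0.5184 -0.0423  0.2303] grasp [ 0.5187 -0.0424  0.0753] x [ 0.0019 -0.0007 -1.    ] yawz -96.14 zz 0.0005 F [ 0.05  0.29 -0.36] T [-0.01 -0.04  0.07] op 0.0290
```

Emit:
carry_out(
  increments=[
    [[0, 0, 0], [0, 0, 0.3], 0],
    [[0, 0, 0], [0, 0, 0.7], 0],
    [[0, 0, 0], [0, 0, 0.8], 0],
    [[0, 0, 0], [0, 0, 0.8], 0],
    [[0, 0, 0], [0, 0, 0.8], 0],
    [[0, 0, 0], [0, 0, 0.8], 0],
    [[0, 0, 0], [0, 0, 0.8], 0],
    [[0, 0, 0], [0, 0, 0.4], 0],
  ],
)

```text
t: 8.25
tool_pos: [0.517, -0.042, 0.3472]
tool_rot: [1.288, 1.155, -1.287]
contact_force: [-0.3, 0.6, -0.6]
opening: 0.0293
```

Emit:
carry_out(
  increments=[
    [[0, 0, 0.22], [-0.15, 0.6, 0], 0],
    [[0, 0, 0.22], [-0.15, 1, 0], 0],
    [[0, 0, 0.22], [-0.15, 1, 0], 0],
    [[0, 0, 0.22], [-0.15, 1, 0], 0],
    [[0, 0, 0.22], [-0.15, 1, 0], 0],
    [[0, 0, 0.22], [-0.15, 1, 0], 0],
    [[0, 0, 0.22], [-0.15, 1, 0], 0],
    [[0, 0, 0.22], [-0.15, 1, 0], 0],
  ],
)

```text
t: 9.05
tool_pos: [0.4885, 0.118, 0.3455]
tool_rot: [1.151, 1.248, -1.151]
contact_force: [0.5, -0.3, -1.0]
opening: 0.029
```

```bash
python3 - <<'E'
from h import *
o,M,g=st()
print(turn_to(M,np.radians(-86)),(np.array([.494,.3263,.185])-g)/.02)
im,d=get_image('side');cv2.imwrite('pics/c_side.png',cv2.resize(im[60:260,160:400],None,fx=3,fy=3))
E
```

```text
t 9.05 tcp [0.4885 0.118  0.3455] grasp [0.4882 0.1182 0.1905] x [-0.0021  0.0013 -1.    ] yawz -85.45 zz -0.0015 F [ 0.55 -0.32 -1.  ] T [ 0.04 -0.02  0.02] op 0.0290
[-0.0134 -0.021  -0.0955] [ 0.292  10.4027 -0.2772]
```

View pics/c_side.png

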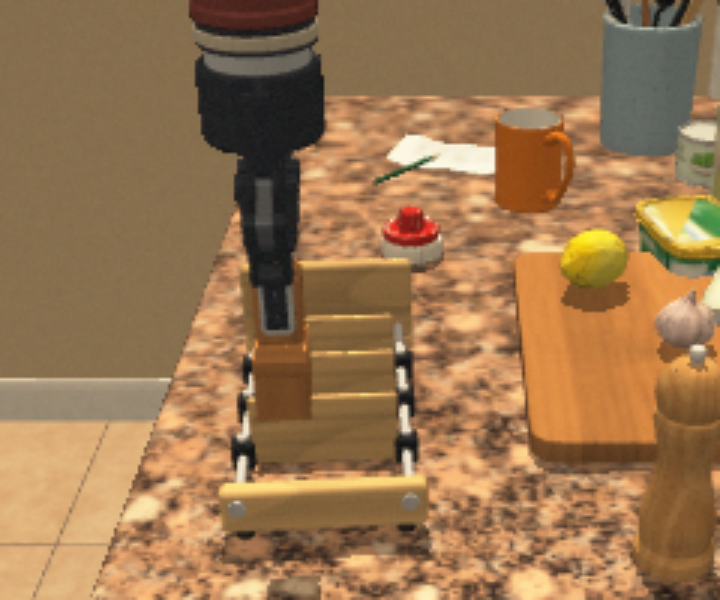

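Emit:
carry_out(
  increments=[
    [[0, 0, -0.1], [0, 1, 0], 0],
    [[0, 0, 0], [0.05, 1, 0], 0],
    [[0, 0, 0], [0.05, 1, 0], 0],
    [[0, 0, 0], [0.05, 1, 0], 0],
    [[0, 0, 0], [0.05, 1, 0], 0],
    [[0, 0, 0], [0.05, 1, 0], 0],
    [[0, 0, 0], [0.05, 1, 0], 0],
    [[0, 0, 0], [0, 1, 0], 0],
  ],
)

```text
t: 9.9
tool_pos: [0.4878, 0.2886, 0.3386]
tool_rot: [1.145, 1.258, -1.161]
contact_force: [-0.2, -0.5, -1.7]
opening: 0.0291
```

Emit:
carry_out(
  increments=[
    [[0, 0, 0], [0, 0.8, 0], 0],
    [[0, 0, 0], [0, 0.7, 0], 0],
    [[0, 0, 0], [0, 0.5, 0], 0],
    [[0, 0, 0], [0, 0.3, 0], 0],
    [[0, 0, 0], [0, 0, 0], 0],
    [[0, 0, 0], [0, 0, 0], 0],
  ],
)

```text
t: 10.5
tool_pos: [0.486, 0.3393, 0.3363]
tool_rot: [1.138, 1.261, -1.162]
contact_force: [0.1, -0.7, -1.7]
opening: 0.0294
```

```bash
python3 - <<'E'
from h import *
o,M,g=st()
print(turn_to(M,np.radians(-86)),(np.array([.494,.3263,.185])-g)/.02)
E
```

```text
t 10.50 tcp [0.486  0.3393 0.3363] grasp [0.4831 0.3391 0.1813] x [-0.0191 -0.0011 -0.9998] yawz -85.24 zz -0.0005 F [ 0.12 -0.73 -1.66] T [ 0.03 -0.01  0.02] op 0.0294
[ 0.0098 -0.1914 -0.1323] [ 0.5464 -0.639   0.1831]
```

Emit:
carry_out(
  increments=[
    [[0, -0.19, -0.13], [0.4, -0.4, 0.1], 0],
    [[0, 0, 0], [0.15, -0.2, 0], 0],
    [[0, 0, 0], [0, 0, 0], 0],
    [[0, 0, 0], [0, 0, 0], 0],
  ],
)

```text
t: 10.9
tool_pos: [0.4987, 0.3243, 0.3388]
tool_rot: [1.16, 1.237, -1.16]
contact_force: [-0.3, 0.6, -0.8]
opening: 0.0294
```

```bash
python3 - <<'E'
from h import *
o,M,g=st()
print(turn_to(M,np.radians(-86)),(np.array([.494,.3263,.185])-g)/.02)
for n in('side','top'):
    im,d=get_image(n);P=cloud(n,d);np.savez(n+'1.npz',im=im,d=d,P=P)
    cv2.imwrite(f'pics/d_{n}.png',cv2.resize(im[100:300,180:340],None,fx=3,fy=3,interpolation=cv2.INTER_CUBIC))
E
```

```text
t 10.90 tcp [0.4987 0.3243 0.3388] grasp [0.499  0.324  0.1838] x [ 0.0022 -0.0016 -1.    ] yawz -86.21 zz 0.0017 F [-0.27  0.62 -0.82] T [ 0.02 -0.   -0.01] op 0.0294
[0.016  0.0223 0.0371] [-0.2518  0.1136  0.0585]
```

View pics/d_side.png

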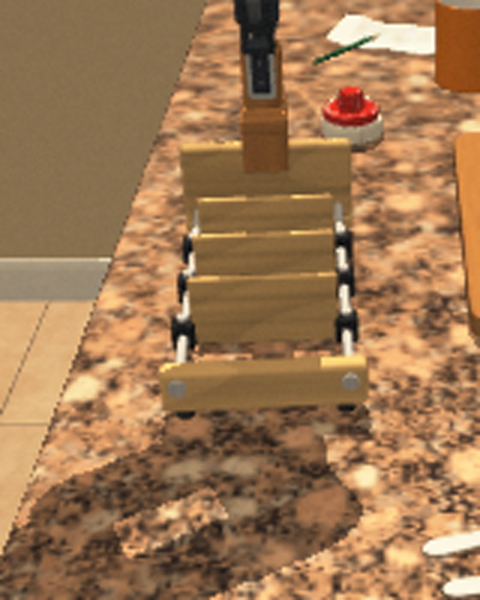

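View pics/d_top.png

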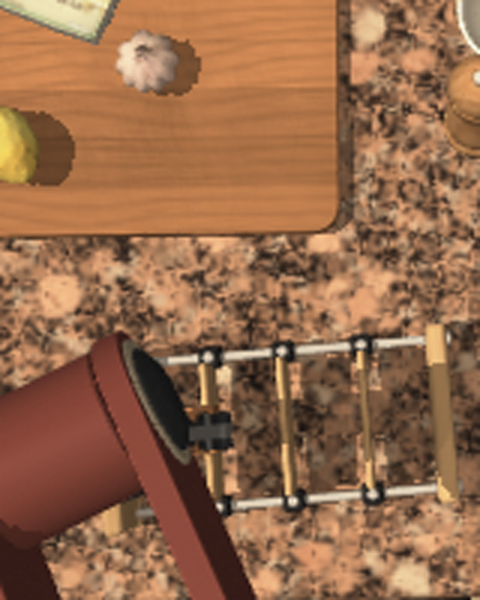

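```bash
python3 - <<'E'
from h import *
P=np.load('side1.npz')['P'];p=P.reshape(-1,3)
def face(x,y,z,n):
    k=np.all([(p[:,i]>b[0])&(p[:,i]<b[1]) for i,b in enumerate((x,y,z))],0);q=p[k]
    for _ in range(4):
        A=np.c_[np.ones(len(q)),q[:,0]-.498];c,*_=np.linalg.lstsq(A,q[:,1],rcond=None);r=q[:,1]-A@c;q=q[abs(r)<2.5*r.std()+1e-4]
    print(n,len(q),c,r.std(),q.min(0),q.max(0))
o,M,g=st();print('expected lip face', g-[0,.036,0])
face((.47,.53),(.27,.30),(.117,.15),'lip')
face((.445,.55),(.285,.31),(.055,.075),'d1')
face((.445,.55),(.225,.25),(.05,.075),'d2')
face((.445,.55),(.155,.18),(.045,.075),'d3')
E
```

```text
t 11.00 tcp [0.4985 0.3246 0.3388] grasp [0.4988 0.3243 0.1838] x [ 0.0021 -0.0016 -1.    ] yawz -86.18 zz 0.0018 F [-0.5   0.3  -0.81] T [-0.    0.1   0.02] op 0.0295
expected lip face [0.4988 0.2883 0.1838]
lip 191 [0.2875 0.0625] 0.0018217646175804937 [0.4822 0.2839 0.117 ] [0.5182 0.2929 0.1499]
d1 297 [0.3014 0.07  ] 0.0016069100166353455 [0.4457 0.2956 0.0551] [0.5485 0.3078 0.0749]
d2 391 [0.2396 0.065 ] 0.0015168463563529399 [0.4455 0.2326 0.0501] [0.5488 0.2458 0.075 ]
d3 495 [0.1738 0.0663] 0.0015013978744423946 [0.4472 0.1677 0.0451] [0.5495 0.18   0.075 ]
```

Emit:
carry_out(
  increments=[
    [[0.02, 0.02, 0.03], [-0.15, 0.16, -0.3], 0],
    [[0, 0, 0], [0, 0, -0.3], 0],
    [[0, 0, 0], [0, 0, -0.2], 0],
    [[0, 0, 0], [0, 0, 0], 0],
    [[0, 0, 0], [0, 0, 0], 0],
  ],
)

```text
t: 11.5
tool_pos: [0.4945, 0.3284, 0.3203]
tool_rot: [1.156, 1.243, -1.158]
contact_force: [0.1, -0.8, -1.2]
opening: 0.0294
```

```bash
python3 - <<'E'
from h import *
o,M,g=st()
print(turn_to(M,np.radians(-86)),(np.array([.496,.3275,.1255])-g)/.02)
E
```

```text
t 11.50 tcp [0.4945 0.3284 0.3203] grasp [0.4942 0.3284 0.1653] x [-0.0018 -0.     -1.    ] yawz -85.94 zz -0.0001 F [ 0.06 -0.77 -1.15] T [ 0.02 -0.04 -0.02] op 0.0294
[ 0.0002 -0.0177 -0.0105] [ 0.0891 -0.0452 -1.9916]
```

Emit:
carry_out(
  increments=[
    [[0, -0.02, -0.01], [0, -0.04, -0.3], 0],
    [[0, 0, 0], [0, 0, -0.3], 0],
    [[0, 0, 0], [0, 0, -0.3], 0],
    [[0, 0, 0], [0, 0, 0], 0],
  ],
)

```text
t: 11.9
tool_pos: [0.4945, 0.3275, 0.3007]
tool_rot: [1.158, 1.241, -1.157]
contact_force: [0.0, -0.3, -1.2]
opening: 0.0291
```

```bash
python3 - <<'E'
from h import *
o,M,g=st()
print(turn_to(M,np.radians(-86)),(np.array([.496,.3275,.1255])-g)/.02)
im,d=get_image('side');cv2.imwrite('pics/e_side.png',cv2.resize(im[100:260,200:340],None,fx=4,fy=3.75,interpolation=cv2.INTER_CUBIC))
E
```

```text
t 11.90 tcp [0.4945 0.3275 0.3007] grasp [0.4945 0.3275 0.1457] x [ 0.0005 -0.     -1.    ] yawz -86.00 zz 0.0001 F [ 0.02 -0.29 -1.2 ] T [ 0.03  0.04 -0.07] op 0.0291
[0.0004 0.0045 0.0007] [ 0.0728  0.0004 -1.0123]
```

View pics/e_side.png

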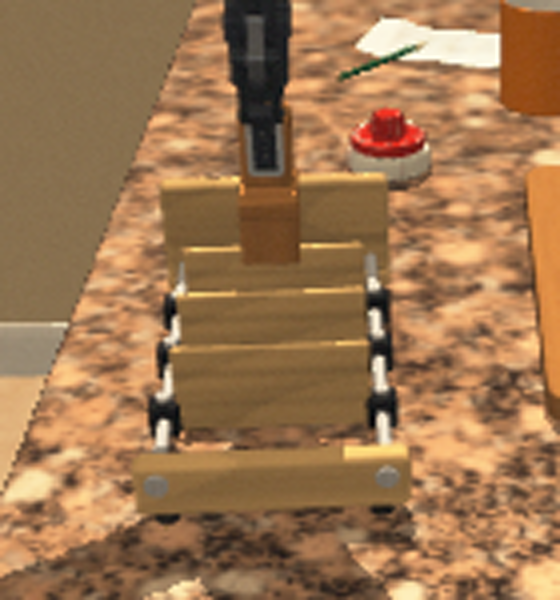

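Emit:
carry_out(
  increments=[
    [[0, 0, 0], [0, 0, -0.3], 0],
    [[0, 0, 0], [0, 0, -0.3], 0],
    [[0, 0, 0], [0, 0, -0.3], 0],
    [[0, 0, 0], [0, 0, 0], 0],
  ],
)

```text
t: 12.35
tool_pos: [0.4947, 0.3276, 0.282]
tool_rot: [1.159, 1.24, -1.156]
contact_force: [-0.0, -0.3, -1.3]
opening: 0.0292
```

```bash
python3 - <<'E'
from h import *
o,M,g=st()
E
```

```text
t 12.35 tcp [0.4947 0.3276 0.282 ] grasp [0.495  0.3277 0.127 ] x [ 0.0016  0.0006 -1.    ] yawz -86.01 zz -0.0004 F [-0.02 -0.29 -1.28] T [-0.   -0.01  0.01] op 0.0292
```

Emit:
carry_out(
  increments=[
    [[0, 0, 0], [-0.01, 0.15, 0], 0],
    [[0, 0, 0], [-0.01, 0.15, 0], 0],
    [[0, 0, 0], [-0.01, 0.15, 0], 0],
    [[0, 0, 0], [-0.01, 0.15, 0], 0],
  ],
)

```text
t: 12.75
tool_pos: [0.4948, 0.3353, 0.2811]
tool_rot: [1.14, 1.225, -1.168]
contact_force: [0.3, -8.8, 1.3]
opening: 0.0292
```

```bash
python3 - <<'E'
from h import *
o,M,g=st()
E
```

```text
t 12.75 tcp [0.4948 0.3353 0.2811] grasp [0.4949 0.3317 0.1261] x [ 0.0006 -0.0228 -0.9997] yawz -85.94 zz 0.0228 F [ 0.25 -8.81  1.26] T [-1.89 -0.09 -0.01] op 0.0292
```

Emit:
carry_out(
  increments=[
    [[0.2, 0, 0], [-0.01, 0.1, 0], 0],
    [[0.2, 0, 0], [-0.01, 0.1, 0], 0],
    [[0.15, 0, 0], [-0.01, 0.1, 0], 0],
  ],
)

```text
t: 13.05
tool_pos: [0.4951, 0.3357, 0.2818]
tool_rot: [1.158, 1.248, -1.155]
contact_force: [-0.6, -11.6, 2.5]
opening: 0.0291
```

```bash
python3 - <<'E'
from h import *
o,M,g=st()
print(turn_to(M,np.radians(-86)))
E
```

```text
t 13.05 tcp [0.4951 0.3357 0.2818] grasp [0.4947 0.3364 0.1268] x [-0.0026  0.0049 -1.    ] yawz -85.87 zz -0.0050 F [ -0.63 -11.58   2.47] T [-2.84  0.09 -0.08] op 0.0291
[-0.0487 -0.0255 -0.0223]
```

Emit:
carry_out(
  increments=[
    [[0.07, 0, 0], [-0.01, 0.15, 0], 0],
    [[0.1, 0, 0], [-0.01, 0.15, 0], 0],
    [[0.1, 0, 0], [-0.01, 0.15, 0], 0],
    [[0.1, 0, 0], [-0.01, 0.15, 0], 0],
  ],
)

```text
t: 13.45
tool_pos: [0.4958, 0.3391, 0.2817]
tool_rot: [1.155, 1.249, -1.159]
contact_force: [-0.1, -11.3, 2.7]
opening: 0.0293
```

```bash
python3 - <<'E'
from h import *
o,M,g=st()
print(turn_to(M,np.radians(-86)))
E
```

```text
t 13.45 tcp [0.4958 0.3391 0.2817] grasp [0.4948 0.3395 0.1267] x [-0.0063  0.0025 -1.    ] yawz -85.86 zz -0.0029 F [ -0.09 -11.32   2.71] T [-2.88  0.08 -0.17] op 0.0293
[-0.0249 -0.0626 -0.0253]
```

Emit:
carry_out(
  increments=[
    [[0.08, -0.06, 0], [-0.02, 0.22, 0], 0],
    [[0.1, 0, 0], [-0.02, 0.22, 0], 0],
    [[0.1, 0, 0], [-0.02, 0.22, 0], 0],
    [[0.1, 0, 0], [-0.02, 0.2, 0], 0],
    [[0.1, 0, 0], [-0.02, 0.15, 0], 0],
  ],
)

```text
t: 13.95
tool_pos: [0.4953, 0.3488, 0.2814]
tool_rot: [1.154, 1.248, -1.16]
contact_force: [-0.3, -12.7, 2.2]
opening: 0.0291
```

```bash
python3 - <<'E'
from h import *
o,M,g=st()
print(turn_to(M,np.radians(-86)))
E
```

```text
t 13.95 tcp [0.4953 0.3488 0.2814] grasp [0.4943 0.349  0.1264] x [-0.0064  0.001  -1.    ] yawz -85.86 zz -0.0015 F [ -0.3  -12.74   2.22] T [-2.81 -0.09 -0.12] op 0.0291
[-0.0102 -0.0642 -0.0243]
```

Emit:
carry_out(
  increments=[
    [[0.1, -0.06, -0.02], [-0.01, 0.15, 0], 0],
    [[0.1, 0, 0], [-0.01, 0.15, 0], 0],
    [[0.1, 0, 0], [-0.01, 0.15, 0], 0],
  ],
)

```text
t: 14.25
tool_pos: [0.4954, 0.3515, 0.2812]
tool_rot: [1.155, 1.247, -1.16]
contact_force: [-0.7, -11.3, 3.0]
opening: 0.0291
```

```bash
python3 - <<'E'
from h import *
o,M,g=st()
print(turn_to(M,np.radians(-86)))
E
```

```text
t 14.25 tcp [0.4954 0.3515 0.2812] grasp [0.4945 0.3516 0.1262] x [-0.0057  0.0009 -1.    ] yawz -85.94 zz -0.0013 F [ -0.67 -11.29   2.98] T [-2.85  0.14 -0.04] op 0.0291
[-0.0089 -0.0568 -0.0104]
```

Emit:
carry_out(
  increments=[
    [[0.1, -0.05, -0.01], [-0.01, 0.15, 0], 0],
    [[0.1, 0, 0], [-0.01, 0.13, 0], 0],
  ],
)

```text
t: 14.45
tool_pos: [0.4953, 0.3529, 0.281]
tool_rot: [1.155, 1.246, -1.16]
contact_force: [0.7, -12.7, 3.2]
opening: 0.0293
```

Emit:
carry_out(
  increments=[
    [[0.1, 0, 0], [-0.01, 0.13, 0], 0],
  ],
)

```text
t: 14.55
tool_pos: [0.4954, 0.3534, 0.281]
tool_rot: [1.155, 1.247, -1.161]
contact_force: [0.2, -12.8, 3.9]
opening: 0.0291
```

```bash
python3 - <<'E'
from h import *
o,M,g=st()
print(turn_to(M,np.radians(-86)))
E
```

```text
t 14.55 tcp [0.4954 0.3534 0.281 ] grasp [0.4945 0.3535 0.126 ] x [-0.0057  0.0008 -1.    ] yawz -85.94 zz -0.0012 F [  0.15 -12.83   3.86] T [-2.78  0.03 -0.07] op 0.0291
[-0.0078 -0.0574 -0.0099]
```

Emit:
carry_out(
  increments=[
    [[0.1, -0.05, 0], [-0.01, 0.14, 0], 0],
  ],
)

```text
t: 14.65
tool_pos: [0.4953, 0.3541, 0.2809]
tool_rot: [1.156, 1.245, -1.159]
contact_force: [-3.2, -13.0, 4.6]
opening: 0.0294
```

Emit:
carry_out(
  increments=[
    [[0.1, 0, 0], [-0.01, 0.14, 0], 0],
  ],
)

```text
t: 14.75
tool_pos: [0.4953, 0.3548, 0.2809]
tool_rot: [1.155, 1.246, -1.16]
contact_force: [-0.7, -12.6, 2.9]
opening: 0.0294
```

Emit:
carry_out(
  increments=[
    [[0.1, 0, 0], [-0.01, 0.14, 0], 0],
  ],
)

```text
t: 14.85
tool_pos: [0.4955, 0.3554, 0.2808]
tool_rot: [1.154, 1.247, -1.16]
contact_force: [-1.1, -12.6, 3.4]
opening: 0.0292
```

```bash
python3 - <<'E'
from h import *
o,M,g=st()
print(turn_to(M,np.radians(-86)))
E
```

```text
t 14.85 tcp [0.4955 0.3554 0.2808] grasp [0.4946 0.3556 0.1258] x [-0.0059  0.0007 -1.    ] yawz -85.92 zz -0.0012 F [ -1.15 -12.65   3.38] T [-2.82  0.02 -0.07] op 0.0292
[-0.0075 -0.0594 -0.0141]
```

Emit:
carry_out(
  increments=[
    [[0.1, -0.05, 0], [-0.01, 0.14, 0], 0],
  ],
)

```text
t: 14.95
tool_pos: [0.4953, 0.3561, 0.2807]
tool_rot: [1.155, 1.245, -1.159]
contact_force: [-3.1, -12.6, 3.4]
opening: 0.0294
```

Emit:
carry_out(
  increments=[
    [[0.1, 0, 0], [-0.01, 0.14, 0], 0],
  ],
)

```text
t: 15.05
tool_pos: [0.4954, 0.3567, 0.2807]
tool_rot: [1.154, 1.246, -1.16]
contact_force: [0.1, -14.5, 3.7]
opening: 0.0291
```

Emit:
carry_out(
  increments=[
    [[0.1, 0, 0], [-0.01, 0.14, 0], 0],
  ],
)

```text
t: 15.15
tool_pos: [0.4957, 0.3569, 0.2806]
tool_rot: [1.152, 1.246, -1.162]
contact_force: [-0.0, -15.9, 3.9]
opening: 0.0287
```

```bash
python3 - <<'E'
from h import *
o,M,g=st()
print(turn_to(M,np.radians(-86)))
E
```

```text
t 15.15 tcp [0.4957 0.3569 0.2806] grasp [0.4947 0.3567 0.1256] x [-0.0062 -0.0015 -1.    ] yawz -85.90 zz 0.0011 F [ -0.01 -15.89   3.93] T [-3.21 -0.01 -0.1 ] op 0.0287
[ 0.0153 -0.0625 -0.0168]
```

Emit:
carry_out(
  increments=[
    [[0.12, -0.05, 0], [-0.01, 0.13, 0], 0],
  ],
)

```text
t: 15.25
tool_pos: [0.4956, 0.357, 0.2805]
tool_rot: [1.153, 1.244, -1.16]
contact_force: [-3.3, -15.0, 5.0]
opening: 0.0292
```

```bash
python3 - <<'E'
from h import *
o,M,g=st()
print(turn_to(M,np.radians(-86)))
im,d=get_image('side');P=cloud('side',d);np.savez('side2.npz',im=im,d=d,P=P);cv2.imwrite('pics/f_side.png',cv2.resize(im[100:260,200:340],None,fx=4,fy=3.75,interpolation=cv2.INTER_CUBIC))
E
```

```text
t 15.25 tcp [0.4956 0.357  0.2805] grasp [0.4949 0.3567 0.1255] x [-0.0045 -0.0015 -1.    ] yawz -85.90 zz 0.0012 F [ -3.32 -15.05   4.96] T [-3.17  0.71 -0.12] op 0.0292
[ 0.0149 -0.0449 -0.0166]
```

View pics/f_side.png

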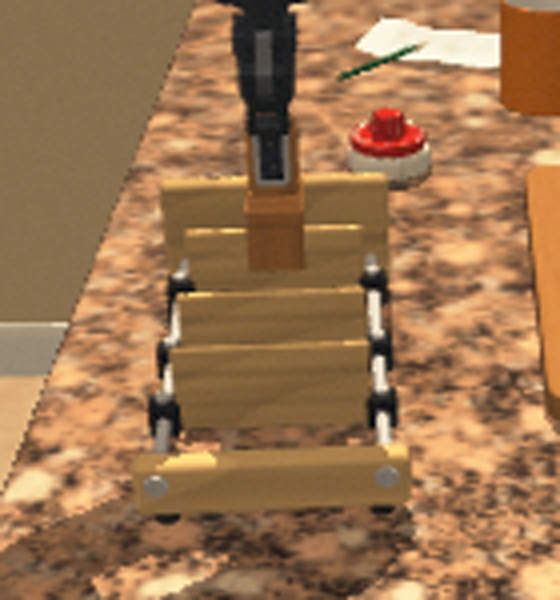

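Emit:
carry_out(
  increments=[
    [[0.03, 0, 0], [0, 0.03, 0], 0],
    [[0.02, 0, 0], [0, 0.02, 0], 0],
    [[0, 0, 0], [0, 0, 0], 0],
    [[0, 0, 0], [0, 0, 0], 0],
    [[0, 0, 0], [0, 0, 0], 0],
  ],
)

```text
t: 15.8
tool_pos: [0.4958, 0.3567, 0.2805]
tool_rot: [1.153, 1.245, -1.162]
contact_force: [-0.3, -3.2, -2.1]
opening: 0.0293
```

```bash
python3 - <<'E'
from h import *
o,M,g=st()
print(turn_to(M,np.radians(-86)))
E
```

```text
t 15.80 tcp [0.4958 0.3567 0.2805] grasp [0.4949 0.3565 0.1255] x [-0.0053 -0.0018 -1.    ] yawz -85.94 zz 0.0014 F [-0.31 -3.19 -2.07] T [-0.63 -0.04 -0.05] op 0.0293
[ 0.0182 -0.0528 -0.01  ]
```

Emit:
carry_out(
  increments=[
    [[0, -0.05, 0], [0.01, -0.12, 0.05], 0],
    [[0, 0, 0], [0, -0.03, 0.1], 0],
    [[0, 0, 0], [0, 0, 0.2], 0],
  ],
)

```text
t: 16.1
tool_pos: [0.4957, 0.3546, 0.2877]
tool_rot: [1.158, 1.243, -1.155]
contact_force: [-1.2, 0.6, -1.5]
opening: 0.0288
```

```bash
python3 - <<'E'
from h import *
o,M,g=st()
print(turn_to(M,np.radians(-86)))
E
```

```text
t 16.10 tcp [0.4957 0.3546 0.2877] grasp [0.4958 0.3549 0.1327] x [ 0.0003  0.0017 -1.    ] yawz -85.91 zz -0.0017 F [-1.22  0.58 -1.51] T [-0.02 -0.01 -0.02] op 0.0288
[-0.017   0.0026 -0.0153]
```

Emit:
carry_out(
  increments=[
    [[-0.02, 0, 0], [0, -0.05, 0.3], 0],
    [[0, 0, 0], [0, 0, 0.4], 0],
    [[0, 0, 0], [0, 0, 0.5], 0],
    [[0, 0, 0], [0, 0, 0.5], 0],
    [[0, 0, 0], [0, 0, 0.3], 0],
    [[0, 0, 0], [0, 0, 0], 0],
  ],
)

```text
t: 16.7
tool_pos: [0.4962, 0.3544, 0.3346]
tool_rot: [1.161, 1.241, -1.151]
contact_force: [-0.4, -0.1, -0.2]
opening: 0.0292
```

```bash
python3 - <<'E'
from h import *
o,M,g=st()
print(turn_to(M,np.radians(-86)),(np.array([.498,.2662,.170])-g)/.02)
im,d=get_image('side');P=cloud('side',d);np.savez('side3.npz',im=im,d=d,P=P);cv2.imwrite('pics/g_side.png',cv2.resize(im[100:260,200:340],None,fx=4,fy=3.75,interpolation=cv2.INTER_CUBIC))
E
```

```text
t 16.70 tcp [0.4962 0.3544 0.3346] grasp [0.497  0.3549 0.1796] x [ 0.005   0.0034 -1.    ] yawz -85.89 zz -0.0031 F [-0.4  -0.11 -0.22] T [0.02 0.01 0.  ] op 0.0292
[-0.0344  0.0504 -0.0185] [ 0.0515 -4.4344 -0.4791]
```

View pics/g_side.png

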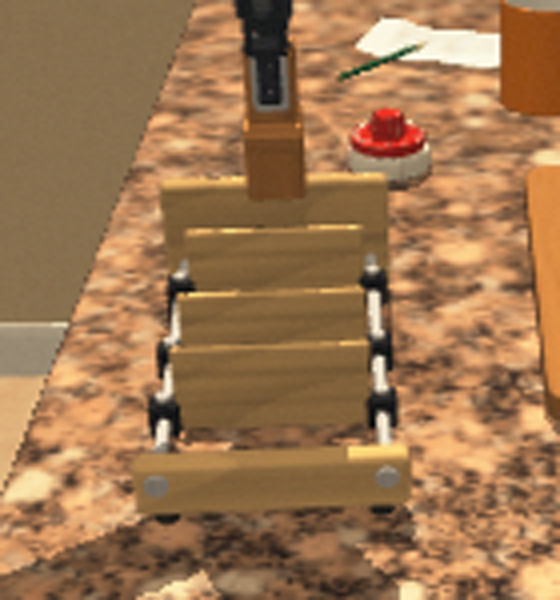

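Divider 1 stayed near the panel. Move over divider 2.

Emit:
carry_out(
  increments=[
    [[-0.03, 0.05, -0.02], [0, -0.6, 0], 0],
    [[0, 0, 0], [0.02, -1, 0], 0],
    [[0, 0, 0], [0.02, -1, 0], 0],
    [[0, 0, 0], [0.02, -0.8, 0], 0],
    [[0, 0, 0], [0, -0.5, 0], 0],
    [[0, 0, 0], [0, -0.2, 0], 0],
    [[0, 0, 0], [0, 0, 0], 0],
    [[0, 0, 0], [0, 0, 0], 0],
  ],
)

```text
t: 17.55
tool_pos: [0.4962, 0.2661, 0.3308]
tool_rot: [1.153, 1.244, -1.164]
contact_force: [-0.2, -0.1, -0.5]
opening: 0.0291
```

```bash
cat >> h.py <<'E'
def face(P,x,y,z,n):
    p=P.reshape(-1,3);k=np.all([(p[:,i]>b[0])&(p[:,i]<b[1]) for i,b in enumerate((x,y,z))],0);q=p[k]
    for _ in range(4):
        A=np.c_[np.ones(len(q)),q[:,0]-.5];c,*_=np.linalg.lstsq(A,q[:,1],rcond=None);r=q[:,1]-A@c;q=q[abs(r)<2.5*r.std()+1e-4]
    print(n,len(q),c,r.std());return c
E
python3 - <<'E'
from h import *
o,M,g=st()
print(turn_to(M,np.radians(-86)),(np.array([.498,.2662,.170])-g)/.02)
P=np.load('side3.npz')['P']
face(P,(.445,.55),(.315,.34),(.055,.075),'d1')
face(P,(.445,.55),(.36,.38),(.08,.088),'panel')
P=cloud('side',get_image('side')[1]);z=g[2]-.075
face(P,(.47,.53),(g[1]-.05,g[1]-.022),(z+.004,z+.042),'lip')
face(P,(.445,.55),(.225,.25),(.05,.075),'d2')
E
```

```text
t 17.55 tcp [0.4962 0.2661 0.3308] grasp [0.4951 0.2657 0.1758] x [-0.0067 -0.0029 -1.    ] yawz -86.04 zz 0.0024 F [-0.17 -0.06 -0.49] T [-0.02 -0.    0.03] op 0.0291
[ 0.0289 -0.0668  0.0078] [ 0.1431  0.0254 -0.2908]
d1 290 [0.3278 0.0691] 0.001729997251665495
panel 69 [0.3737 0.0746] 0.0017727545941728562
lip 226 [0.2296 0.0746] 0.001676543747012461
d2 394 [0.2398 0.0673] 0.001503118257566833
```

Emit:
carry_out(
  increments=[
    [[0.03, -0.06, 0], [0, 0.02, -0.3], 0],
    [[0, 0, 0], [0, 0, -0.3], 0],
    [[0, 0, 0], [0, 0, -0.3], 0],
    [[0, 0, 0], [0, 0, -0.3], 0],
    [[0, 0, 0], [0, 0, 0], 0],
  ],
)

```text
t: 18.1
tool_pos: [0.4957, 0.2682, 0.304]
tool_rot: [1.156, 1.243, -1.157]
contact_force: [0.0, 0.6, -0.8]
opening: 0.0289
```

```bash
python3 - <<'E'
from h import *
o,M,g=st()
print(turn_to(M,np.radians(-86)),(np.array([.498,.2662,.1265])-g)/.02)
E
```

```text
t 18.10 tcp [0.4957 0.2682 0.304 ] grasp [0.4955 0.2683 0.149 ] x [-0.0012  0.0002 -1.    ] yawz -85.88 zz -0.0003 F [ 0.    0.64 -0.8 ] T [ 0.01 -0.04  0.  ] op 0.0289
[-0.0023 -0.0116 -0.0206] [ 0.1229 -0.1032 -1.1275]
```

Emit:
carry_out(
  increments=[
    [[0, 0, -0.02], [0, -0.1, 0], 0],
    [[0, 0, 0], [0, 0, -0.2], 0],
    [[0, 0, 0], [0, 0, -0.3], 0],
    [[0, 0, 0], [0, 0, -0.3], 0],
    [[0, 0, 0], [0, 0, -0.25], 0],
    [[0, 0, 0], [0, 0, 0], 0],
  ],
)

```text
t: 18.7
tool_pos: [0.4957, 0.266, 0.2811]
tool_rot: [1.157, 1.242, -1.159]
contact_force: [-0.8, -1.0, -1.1]
opening: 0.0293
```

```bash
python3 - <<'E'
from h import *
o,M,g=st()
print(turn_to(M,np.radians(-86)),(np.array([.498,.2662,.1265])-g)/.02)
E
```

```text
t 18.70 tcp [0.4957 0.266  0.2811] grasp [0.4955 0.266  0.1261] x [-0.0013  0.0002 -1.    ] yawz -86.02 zz -0.0003 F [-0.82 -0.99 -1.15] T [-0.01 -0.03  0.03] op 0.0293
[-0.0023 -0.0132  0.0029] [0.123  0.0084 0.021 ]
```

Emit:
carry_out(
  increments=[
    [[0, 0, 0], [-0.01, 0.15, 0], 0],
    [[0.15, 0, 0], [-0.01, 0.15, 0], 0],
    [[0.15, 0, 0], [-0.01, 0.15, 0], 0],
    [[0.12, 0, 0], [-0.01, 0.2, 0], 0],
    [[0.1, 0, 0], [-0.01, 0.22, 0], 0],
    [[0.1, 0, 0], [-0.01, 0.22, 0], 0],
  ],
)

```text
t: 19.3
tool_pos: [0.4958, 0.2785, 0.2812]
tool_rot: [1.164, 1.258, -1.152]
contact_force: [-0.8, -12.7, 2.4]
opening: 0.0292
```

```bash
python3 - <<'E'
from h import *
o,M,g=st()
print(turn_to(M,np.radians(-86)),(np.array([.498,.3108,.1265])-g)/.02)
E
```

```text
t 19.30 tcp [0.4958 0.2785 0.2812] grasp [0.4948 0.2808 0.1262] x [-0.0059  0.0148 -0.9999] yawz -85.82 zz -0.0152 F [ -0.75 -12.67   2.42] T [-2.89  0.12 -0.12] op 0.0292
[-0.1482 -0.0587 -0.0312] [0.1578 1.502  0.0136]
```

Emit:
carry_out(
  increments=[
    [[0, -0.06, -0.03], [-0.01, 0.25, 0], 0],
    [[0.05, 0, 0], [-0.01, 0.25, 0], 0],
    [[0.05, 0, 0], [-0.01, 0.25, 0], 0],
    [[0.1, 0, 0], [-0.01, 0.25, 0], 0],
    [[0.1, 0, 0], [-0.01, 0.22, 0], 0],
    [[0.1, 0, 0], [-0.01, 0.22, 0], 0],
  ],
)

```text
t: 19.9
tool_pos: [0.4956, 0.2954, 0.2807]
tool_rot: [1.15, 1.247, -1.164]
contact_force: [-0.4, -12.0, 2.7]
opening: 0.029
```

```bash
python3 - <<'E'
from h import *
o,M,g=st()
print(turn_to(M,np.radians(-86)),(np.array([.498,.3108,.1265])-g)/.02)
E
```

```text
t 19.90 tcp [0.4956 0.2954 0.2807] grasp [0.4942 0.295  0.1257] x [-0.0088 -0.0026 -1.    ] yawz -85.91 zz 0.0020 F [ -0.39 -11.98   2.71] T [-2.66  0.11 -0.02] op 0.0290
[ 0.0264 -0.0884 -0.016 ] [0.1893 0.7898 0.0421]
```

Emit:
carry_out(
  increments=[
    [[0.12, -0.09, -0.02], [-0.01, 0.22, 0], 0],
    [[0.1, 0, 0], [-0.01, 0.22, 0], 0],
    [[0.1, 0, 0], [-0.01, 0.2, 0], 0],
    [[0.1, 0, 0], [-0.01, 0.15, 0], 0],
  ],
)

```text
t: 20.3
tool_pos: [0.4953, 0.3033, 0.2803]
tool_rot: [1.154, 1.248, -1.161]
contact_force: [-0.9, -13.2, 2.4]
opening: 0.029
```

```bash
python3 - <<'E'
from h import *
o,M,g=st()
print(turn_to(M,np.radians(-86)),(np.array([.498,.3108,.1265])-g)/.02)
E
```

```text
t 20.30 tcp [0.4953 0.3033 0.2803] grasp [0.4942 0.3034 0.1253] x [-0.0068  0.0007 -1.    ] yawz -85.92 zz -0.0012 F [ -0.9  -13.2    2.39] T [-2.81  0.05 -0.14] op 0.0290
[-0.0074 -0.0683 -0.0132] [0.1892 0.3689 0.0603]
```

Emit:
carry_out(
  increments=[
    [[0.1, -0.06, -0.01], [-0.01, 0.15, 0], 0],
    [[0.1, 0, 0], [-0.01, 0.15, 0], 0],
    [[0.1, 0, 0], [-0.01, 0.15, 0], 0],
    [[0.1, 0, 0], [-0.01, 0.14, 0], 0],
  ],
)

```text
t: 20.7
tool_pos: [0.4953, 0.3069, 0.2801]
tool_rot: [1.155, 1.249, -1.16]
contact_force: [-0.9, -12.4, 2.0]
opening: 0.0292
```

Emit:
carry_out(
  increments=[
    [[0.1, -0.03, 0], [-0.01, 0.14, 0], 0],
  ],
)

```text
t: 20.8
tool_pos: [0.4952, 0.3077, 0.2801]
tool_rot: [1.155, 1.248, -1.159]
contact_force: [-2.7, -11.9, 4.5]
opening: 0.0289
```

```bash
python3 - <<'E'
from h import *
o,M,g=st()
print(turn_to(M,np.radians(-86)),(np.array([.498,.3108,.1265])-g)/.02)
E
```

```text
t 20.80 tcp [0.4952 0.3077 0.2801] grasp [0.4943 0.308  0.1251] x [-0.0059  0.0021 -1.    ] yawz -85.88 zz -0.0025 F [ -2.71 -11.91   4.49] T [-2.87  0.56 -0.17] op 0.0289
[-0.0206 -0.0592 -0.0203] [0.187  0.1415 0.0685]
```

Emit:
carry_out(
  increments=[
    [[0.08, -0.03, -0.01], [-0.01, 0.14, 0], 0],
  ],
)

```text
t: 20.9
tool_pos: [0.495, 0.3084, 0.2801]
tool_rot: [1.155, 1.246, -1.16]
contact_force: [-2.2, -11.8, 3.0]
opening: 0.0291
```

Emit:
carry_out(
  increments=[
    [[0.09, 0, 0], [-0.01, 0.13, 0], 0],
  ],
)

```text
t: 21.0
tool_pos: [0.4951, 0.3089, 0.28]
tool_rot: [1.153, 1.247, -1.161]
contact_force: [0.9, -11.8, 2.6]
opening: 0.0293
```

```bash
python3 - <<'E'
from h import *
o,M,g=st()
print(turn_to(M,np.radians(-86)),(np.array([.498,.3108,.1265])-g)/.02)
E
```

```text
t 21.00 tcp [0.4951 0.3089 0.28  ] grasp [0.4941 0.3089 0.125 ] x [-0.0065 -0.0003 -1.    ] yawz -85.92 zz -0.0001 F [  0.9  -11.79   2.61] T [-2.71 -0.05 -0.04] op 0.0293
[ 0.0034 -0.0647 -0.0148] [0.1972 0.0954 0.0733]
```

Emit:
carry_out(
  increments=[
    [[0.1, -0.03, 0], [-0.01, 0.13, 0], 0],
  ],
)

```text
t: 21.1
tool_pos: [0.495, 0.3095, 0.28]
tool_rot: [1.154, 1.246, -1.16]
contact_force: [-2.6, -11.6, 3.8]
opening: 0.0295
```

Emit:
carry_out(
  increments=[
    [[0.1, -0.02, 0], [-0.01, 0.12, 0], 0],
  ],
)

```text
t: 21.2
tool_pos: [0.4949, 0.3098, 0.2801]
tool_rot: [1.154, 1.247, -1.16]
contact_force: [-1.7, -12.1, 3.0]
opening: 0.0291
```

Emit:
carry_out(
  increments=[
    [[0.1, -0.02, 0], [-0.01, 0.12, 0], 0],
  ],
)

```text
t: 21.3
tool_pos: [0.4949, 0.3101, 0.2801]
tool_rot: [1.154, 1.247, -1.16]
contact_force: [-1.0, -11.6, 3.6]
opening: 0.0296
```

```bash
python3 - <<'E'
from h import *
o,M,g=st()
print(turn_to(M,np.radians(-86)),(np.array([.498,.3108,.1265])-g)/.02)
E
```

```text
t 21.30 tcp [0.4949 0.3101 0.2801] grasp [0.494  0.3102 0.1251] x [-0.0054  0.0008 -1.    ] yawz -85.90 zz -0.0012 F [ -0.98 -11.57   3.63] T [-2.83  0.33 -0.16] op 0.0296
[-0.0079 -0.0538 -0.0183] [0.1985 0.0278 0.071 ]
```

Emit:
carry_out(
  increments=[
    [[0.1, -0.02, -0.01], [-0.01, 0.12, 0], 0],
  ],
)

```text
t: 21.4
tool_pos: [0.4948, 0.3104, 0.2801]
tool_rot: [1.155, 1.246, -1.16]
contact_force: [-1.6, -13.2, 3.5]
opening: 0.0293
```

Emit:
carry_out(
  increments=[
    [[0.1, -0.02, 0], [-0.01, 0.12, 0], 0],
  ],
)

```text
t: 21.5
tool_pos: [0.4948, 0.3105, 0.2801]
tool_rot: [1.154, 1.246, -1.16]
contact_force: [-1.7, -13.3, 3.6]
opening: 0.0292
```

```bash
python3 - <<'E'
from h import *
o,M,g=st()
print(turn_to(M,np.radians(-86)),(np.array([.498,.3108,.1265])-g)/.02)
E
```

```text
t 21.50 tcp [0.4948 0.3105 0.2801] grasp [0.494  0.3105 0.1251] x [-0.0051 -0.0002 -1.    ] yawz -85.92 zz -0.0002 F [ -1.73 -13.33   3.56] T [-3.05  0.3  -0.14] op 0.0292
[ 0.0015 -0.0509 -0.014 ] [0.2    0.0171 0.0718]
```

Emit:
carry_out(
  increments=[
    [[0.1, -0.02, 0], [-0.01, 0.12, 0], 0],
  ],
)

```text
t: 21.6
tool_pos: [0.4948, 0.3106, 0.28]
tool_rot: [1.154, 1.245, -1.16]
contact_force: [-1.9, -14.1, 3.1]
opening: 0.029
```

```bash
python3 - <<'E'
from h import *
o,M,g=st()
print(turn_to(M,np.radians(-86)),(np.array([.498,.3108,.1265])-g)/.02)
E
```

```text
t 21.60 tcp [0.4948 0.3106 0.28  ] grasp [0.494  0.3105 0.125 ] x [-0.005  -0.0007 -1.    ] yawz -85.91 zz 0.0003 F [ -1.89 -14.13   3.11] T [-3.    0.36 -0.15] op 0.0290
[ 0.0066 -0.0501 -0.0153] [0.2    0.0159 0.0736]
```

Emit:
carry_out(
  increments=[
    [[0.03, 0, 0], [0, 0.03, 0], 0],
    [[0.02, 0, 0], [0, 0.02, 0], 0],
    [[0, 0, 0], [0, 0, 0], 0],
    [[0, 0, 0], [0, 0, 0], 0],
    [[0, 0, 0], [0, 0, 0], 0],
  ],
)

```text
t: 22.1
tool_pos: [0.4949, 0.3103, 0.2801]
tool_rot: [1.153, 1.246, -1.162]
contact_force: [0.6, -2.8, -1.7]
opening: 0.0296
```

Emit:
carry_out(
  increments=[
    [[0, -0.05, -0.01], [0.01, -0.12, 0.05], 0],
    [[0, 0, 0], [0, -0.03, 0.1], 0],
    [[0, 0, 0], [0, 0, 0.2], 0],
  ],
)

```text
t: 22.4
tool_pos: [0.495, 0.3082, 0.2874]
tool_rot: [1.159, 1.244, -1.156]
contact_force: [-0.3, -0.3, -1.6]
opening: 0.0291
```

```bash
python3 - <<'E'
from h import *
o,M,g=st()
print(turn_to(M,np.radians(-86)))
E
```

```text
t 22.40 tcp [0.495  0.3082 0.2874] grasp [0.4949 0.3087 0.1324] x [-0.0004  0.0028 -1.    ] yawz -85.98 zz -0.0028 F [-0.33 -0.27 -1.58] T [ 0.02 -0.01  0.02] op 0.0291
[-0.0279 -0.0045 -0.0043]
```

Emit:
carry_out(
  increments=[
    [[-0.03, 0, 0], [0, -0.03, 0.3], 0],
    [[0, 0, 0], [0, 0, 0.4], 0],
    [[0, 0, 0], [0, 0, 0.5], 0],
    [[0, 0, 0], [0, 0, 0.5], 0],
    [[0, 0, 0], [0, 0, 0.2], 0],
    [[0, 0, 0], [0, 0, 0], 0],
  ],
)

```text
t: 23.0
tool_pos: [0.4955, 0.3084, 0.332]
tool_rot: [1.161, 1.241, -1.152]
contact_force: [-0.1, -0.5, -0.8]
opening: 0.0291
```

```bash
python3 - <<'E'
from h import *
o,M,g=st()
print(turn_to(M,np.radians(-86)),(np.array([.498,.2000,.172])-g)/.02)
P=cloud('side',get_image('side')[1])
face(P,(.445,.55),(.36,.38),(.08,.088),'panel')
face(P,(.445,.55),(.315,.34),(.06,.075),'d1')
face(P,(.445,.55),(.27,.295),(.055,.075),'d2')
face(P,(.445,.55),(.155,.18),(.045,.075),'d3')
E
```

```text
t 23.00 tcp [0.4955 0.3084 0.332 ] grasp [0.4961 0.3089 0.177 ] x [ 0.0044  0.0032 -1.    ] yawz -85.96 zz -0.0029 F [-0.1  -0.47 -0.76] T [ 0.   -0.02  0.02] op 0.0291
[-0.0319  0.0439 -0.0074] [ 0.0929 -5.4447 -0.2485]
panel 60 [0.3737 0.0699] 0.0019665553345031587
d1 207 [0.3277 0.0736] 0.0016629113866352485
d2 303 [0.2814 0.0648] 0.0015929177982997452
d3 503 [0.174  0.0646] 0.001361778366077322
```

Emit:
carry_out(
  increments=[
    [[-0.03, 0.04, -0.01], [0, -0.6, 0], 0],
    [[0, 0, 0], [0.03, -1, 0], 0],
    [[0, 0, 0], [0.03, -1, 0], 0],
    [[0, 0, 0], [0.03, -1, 0], 0],
    [[0, 0, 0], [0.03, -0.8, 0], 0],
    [[0, 0, 0], [0, -0.5, 0], 0],
    [[0, 0, 0], [0, -0.3, 0], 0],
    [[0, 0, 0], [0, -0.1, 0], 0],
  ],
)

```text
t: 23.85
tool_pos: [0.4959, 0.1946, 0.3272]
tool_rot: [1.151, 1.245, -1.166]
contact_force: [-0.2, 0.9, -0.8]
opening: 0.029
```

Emit:
carry_out(
  increments=[
    [[0, 0, 0], [0, 0, 0], 0],
    [[0, 0, 0], [0, 0, 0], 0],
  ],
)

```text
t: 24.05
tool_pos: [0.4959, 0.1947, 0.327]
tool_rot: [1.151, 1.245, -1.166]
contact_force: [-1.0, -1.0, -0.0]
opening: 0.029
```

```bash
python3 - <<'E'
from h import *
o,M,g=st()
print(turn_to(M,np.radians(-86)),(np.array([.498,.2000,.172])-g)/.02)
P=cloud('side',get_image('side')[1]);z=g[2]-.075
face(P,(.47,.53),(g[1]-.05,g[1]-.022),(z+.004,z+.042),'lip')
face(P,(.445,.55),(.155,.18),(.045,.075),'d3')
E
```

```text
t 24.05 tcp [0.4959 0.1947 0.327 ] grasp [0.4945 0.1941 0.172 ] x [-0.0088 -0.0042 -1.    ] yawz -86.01 zz 0.0036 F [-0.97 -0.99 -0.04] T [ 0.06 -0.04 -0.02] op 0.0290
[ 0.0419 -0.0885  0.0015] [ 0.1748  0.2952 -0.0009]
lip 253 [0.158  0.0716] 0.0014395613401785039
d3 490 [0.174  0.0684] 0.0012159144452033833
```

Emit:
carry_out(
  increments=[
    [[0.04, -0.09, 0], [0, 0.2, 0], 0],
    [[0, 0, 0], [0, 0.04, 0], 0],
    [[0, 0, 0], [0, 0, 0], 0],
  ],
)

```text
t: 24.4
tool_pos: [0.4958, 0.2012, 0.3272]
tool_rot: [1.157, 1.242, -1.155]
contact_force: [0.7, -0.1, -1.3]
opening: 0.0292
```

```bash
python3 - <<'E'
from h import *
o,M,g=st()
print(turn_to(M,np.radians(-86)),(np.array([.498,.2000,.1265])-g)/.02)
E
```

```text
t 24.40 tcp [0.4958 0.2012 0.3272] grasp [0.496  0.2012 0.1722] x [ 0.0011  0.0005 -1.    ] yawz -85.90 zz -0.0004 F [ 0.75 -0.11 -1.27] T [-0.   -0.01  0.02] op 0.0292
[-0.0053  0.0114 -0.0179] [ 0.1003 -0.062  -2.283 ]
```

Emit:
carry_out(
  increments=[
    [[0, 0.01, -0.02], [0, -0.06, -0.3], 0],
    [[0, 0, 0], [0, 0, -0.3], 0],
    [[0, 0, 0], [0, 0, -0.3], 0],
    [[0, 0, 0], [0, 0, -0.2], 0],
    [[0, 0, 0], [0, 0, 0], 0],
  ],
)

```text
t: 24.9
tool_pos: [0.4955, 0.2001, 0.3024]
tool_rot: [1.157, 1.243, -1.158]
contact_force: [-0.2, 0.4, -0.8]
opening: 0.0291
```

```bash
python3 - <<'E'
from h import *
o,M,g=st()
print(turn_to(M,np.radians(-86)),(np.array([.498,.2000,.1265])-g)/.02)
E
```

```text
t 24.90 tcp [0.4955 0.2001 0.3024] grasp [0.4953 0.2001 0.1474] x [-0.0013  0.0001 -1.    ] yawz -85.99 zz -0.0002 F [-0.25  0.36 -0.79] T [ 0.05  0.02 -0.03] op 0.0291
[-0.0015 -0.0132 -0.002 ] [ 0.1373 -0.0058 -1.0469]
```

Emit:
carry_out(
  increments=[
    [[0, -0.01, 0], [0, 0, -0.3], 0],
    [[0, 0, 0], [0, 0, -0.3], 0],
    [[0, 0, 0], [0, 0, -0.3], 0],
    [[0, 0, 0], [0, 0, -0.1], 0],
    [[0, 0, 0], [0, 0, 0], 0],
  ],
)

```text
t: 25.4
tool_pos: [0.4954, 0.1999, 0.2803]
tool_rot: [1.157, 1.242, -1.158]
contact_force: [0.1, -0.0, -2.0]
opening: 0.029
```

Emit:
carry_out(
  increments=[
    [[0, 0, 0], [-0.01, 0.15, 0], 0],
    [[0.12, 0, 0], [-0.01, 0.15, 0], 0],
    [[0.12, 0, 0], [-0.01, 0.15, 0], 0],
    [[0.1, 0, 0], [-0.01, 0.2, 0], 0],
    [[0.08, 0, 0], [-0.01, 0.22, 0], 0],
    [[0.08, 0, 0], [-0.01, 0.22, 0], 0],
  ],
)

```text
t: 26.0
tool_pos: [0.4951, 0.2127, 0.2802]
tool_rot: [1.156, 1.248, -1.156]
contact_force: [-0.9, -11.8, 0.6]
opening: 0.0293
```

```bash
python3 - <<'E'
from h import *
o,M,g=st()
print(turn_to(M,np.radians(-86)),(np.array([.498,.2646,.1265])-g)/.02)
E
```

```text
t 26.00 tcp [0.4951 0.2127 0.2802] grasp [0.4946 0.2132 0.1252] x [-0.0037  0.0034 -1.    ] yawz -85.82 zz -0.0037 F [ -0.88 -11.81   0.65] T [-2.72  0.1  -0.11] op 0.0293
[-0.0344 -0.0365 -0.0317] [0.1714 2.5703 0.0631]
```

Emit:
carry_out(
  increments=[
    [[0.07, -0.04, -0.03], [-0.01, 0.25, 0], 0],
    [[0.1, 0, 0], [-0.01, 0.28, 0], 0],
    [[0.1, 0, 0], [-0.01, 0.28, 0], 0],
    [[0.1, -0.02, 0], [-0.01, 0.28, 0], 0],
    [[0.1, 0, 0], [-0.01, 0.28, 0], 0],
    [[0.1, -0.02, 0], [-0.01, 0.28, 0], 0],
    [[0.1, 0, 0], [-0.01, 0.28, 0], 0],
    [[0.1, -0.02, 0], [-0.01, 0.25, 0], 0],
  ],
)

```text
t: 26.8
tool_pos: [0.4941, 0.2407, 0.2801]
tool_rot: [1.155, 1.249, -1.159]
contact_force: [-3.3, -12.7, 1.7]
opening: 0.0291
```

```bash
python3 - <<'E'
from h import *
o,M,g=st()
print(turn_to(M,np.radians(-86)),(np.array([.498,.2646,.1265])-g)/.02)
E
```

```text
t 26.80 tcp [0.4941 0.2407 0.2801] grasp [0.4931 0.2411 0.1251] x [-0.0066  0.0026 -1.    ] yawz -85.84 zz -0.0031 F [ -3.25 -12.66   1.7 ] T [-2.89  0.43 -0.16] op 0.0291
[-0.0259 -0.0658 -0.0279] [0.2454 1.177  0.0678]
```

Emit:
carry_out(
  increments=[
    [[0.07, -0.05, -0.03], [0, 0.24, 0], 0],
    [[0.1, 0, 0], [0, 0.24, 0], 0],
    [[0.1, 0, 0], [0, 0.24, 0], 0],
    [[0.1, 0, 0], [0, 0.22, 0], 0],
    [[0.1, -0.02, 0], [-0.01, 0.18, 0], 0],
    [[0.1, -0.02, 0], [-0.01, 0.15, 0], 0],
  ],
)

```text
t: 27.4
tool_pos: [0.4939, 0.2545, 0.28]
tool_rot: [1.153, 1.25, -1.162]
contact_force: [-2.1, -12.5, 3.5]
opening: 0.0294
```

```bash
python3 - <<'E'
from h import *
o,M,g=st()
print(turn_to(M,np.radians(-86)),(np.array([.498,.2646,.1265])-g)/.02)
E
```

```text
t 27.40 tcp [0.4939 0.2545 0.28  ] grasp [0.4925 0.2547 0.125 ] x [-0.0091  0.0013 -1.    ] yawz -85.87 zz -0.0019 F [ -2.06 -12.51   3.48] T [-2.84  0.35 -0.12] op 0.0294
[-0.0127 -0.0907 -0.0233] [0.2761 0.4959 0.0749]
```

Emit:
carry_out(
  increments=[
    [[0.08, -0.08, -0.02], [0, 0.16, 0], 0],
    [[0.1, 0, 0], [0, 0.16, 0], 0],
    [[0.1, 0, 0], [-0.01, 0.15, 0], 0],
    [[0.1, -0.02, 0], [-0.01, 0.15, 0], 0],
    [[0.1, -0.02, 0], [-0.01, 0.14, 0], 0],
  ],
)

```text
t: 27.9
tool_pos: [0.4935, 0.2597, 0.2797]
tool_rot: [1.154, 1.248, -1.16]
contact_force: [-2.2, -11.9, 2.4]
opening: 0.0293
```

```bash
python3 - <<'E'
from h import *
o,M,g=st()
print(turn_to(M,np.radians(-86)),(np.array([.498,.2646,.1265])-g)/.02)
E
```

```text
t 27.90 tcp [0.4935 0.2597 0.2797] grasp [0.4924 0.2598 0.1247] x [-0.0066  0.0009 -1.    ] yawz -85.88 zz -0.0014 F [ -2.23 -11.91   2.41] T [-2.76  0.35 -0.12] op 0.0293
[-0.0095 -0.0655 -0.0205] [0.278  0.2384 0.0888]
```

Emit:
carry_out(
  increments=[
    [[0.1, -0.05, -0.02], [0, 0.15, 0], 0],
    [[0.1, 0, 0], [0, 0.14, 0], 0],
    [[0.1, 0, 0], [-0.01, 0.14, 0], 0],
  ],
)

```text
t: 28.2
tool_pos: [0.4934, 0.2622, 0.2797]
tool_rot: [1.155, 1.249, -1.16]
contact_force: [0.4, -12.4, 1.0]
opening: 0.0292
```

Emit:
carry_out(
  increments=[
    [[0.1, -0.02, 0], [-0.01, 0.13, 0], 0],
  ],
)

```text
t: 28.3
tool_pos: [0.4934, 0.2628, 0.2797]
tool_rot: [1.155, 1.249, -1.16]
contact_force: [-1.8, -12.0, 2.9]
opening: 0.0289
```

```bash
python3 - <<'E'
from h import *
o,M,g=st()
print(turn_to(M,np.radians(-86)),(np.array([.498,.2646,.1265])-g)/.02)
E
```

```text
t 28.30 tcp [0.4934 0.2628 0.2797] grasp [0.4924 0.2631 0.1247] x [-0.0064  0.0021 -1.    ] yawz -85.90 zz -0.0025 F [ -1.83 -11.97   2.95] T [-2.81  0.4  -0.13] op 0.0289
[-0.0207 -0.0643 -0.0175] [0.2819 0.0763 0.0902]
```

Emit:
carry_out(
  increments=[
    [[0.08, -0.03, -0.01], [-0.01, 0.13, 0], 0],
  ],
)

```text
t: 28.4
tool_pos: [0.4932, 0.2633, 0.2796]
tool_rot: [1.155, 1.246, -1.161]
contact_force: [-2.9, -13.0, 1.8]
opening: 0.0293
```

Emit:
carry_out(
  increments=[
    [[0.09, -0.02, 0], [-0.01, 0.13, 0], 0],
  ],
)

```text
t: 28.5
tool_pos: [0.4931, 0.2639, 0.2796]
tool_rot: [1.154, 1.246, -1.161]
contact_force: [-1.5, -13.1, 2.0]
opening: 0.0292
```

```bash
python3 - <<'E'
from h import *
o,M,g=st()
print(turn_to(M,np.radians(-86)),(np.array([.498,.2646,.1265])-g)/.02)
E
```

```text
t 28.50 tcp [0.4931 0.2639 0.2796] grasp [0.4923 0.2638 0.1246] x [-0.0053 -0.0003 -1.    ] yawz -85.92 zz -0.0000 F [ -1.53 -13.12   1.97] T [-2.78  0.31 -0.1 ] op 0.0292
[ 0.0033 -0.0528 -0.0134] [0.2874 0.0383 0.0943]
```

Emit:
carry_out(
  increments=[
    [[0.1, -0.02, 0], [-0.01, 0.12, 0], 0],
  ],
)

```text
t: 28.6
tool_pos: [0.493, 0.2642, 0.2796]
tool_rot: [1.154, 1.246, -1.16]
contact_force: [-1.3, -12.5, 2.8]
opening: 0.0291
```

Emit:
carry_out(
  increments=[
    [[0.1, -0.02, 0], [-0.01, 0.12, 0], 0],
  ],
)

```text
t: 28.7
tool_pos: [0.4929, 0.2643, 0.2796]
tool_rot: [1.153, 1.245, -1.16]
contact_force: [-1.9, -14.2, 3.1]
opening: 0.0292
```

```bash
python3 - <<'E'
from h import *
o,M,g=st()
print(turn_to(M,np.radians(-86)),(np.array([.498,.2646,.1265])-g)/.02)
E
```

```text
t 28.70 tcp [0.4929 0.2643 0.2796] grasp [0.4922 0.2642 0.1246] x [-0.0047 -0.0009 -1.    ] yawz -85.89 zz 0.0005 F [ -1.86 -14.23   3.12] T [-3.16  0.25 -0.16] op 0.0292
[ 0.0086 -0.0469 -0.0189] [0.2915 0.0196 0.0961]
```

Emit:
carry_out(
  increments=[
    [[0.1, -0.02, 0], [0, 0.12, 0], 0],
  ],
)

```text
t: 28.8
tool_pos: [0.493, 0.2644, 0.2796]
tool_rot: [1.153, 1.245, -1.16]
contact_force: [-3.0, -13.7, 2.6]
opening: 0.0293
```

```bash
python3 - <<'E'
from h import *
o,M,g=st()
print(turn_to(M,np.radians(-86)),(np.array([.498,.2646,.1265])-g)/.02)
E
```

```text
t 28.80 tcp [0.493  0.2644 0.2796] grasp [0.4922 0.2642 0.1246] x [-0.0048 -0.0014 -1.    ] yawz -85.88 zz 0.0011 F [ -3.01 -13.67   2.55] T [-2.99  0.52 -0.18] op 0.0293
[ 0.0143 -0.0484 -0.0202] [0.2888 0.0187 0.0971]
```

Stopped and snug. Hold, back off, lift.

Emit:
carry_out(
  increments=[
    [[0.03, 0, 0], [0, 0.03, 0], 0],
    [[0.02, 0, 0], [0, 0.02, 0], 0],
    [[0, 0, 0], [0, 0, 0], 0],
    [[0, 0, 0], [0, 0, 0], 0],
    [[0, 0, 0], [0, 0, 0], 0],
  ],
)

```text
t: 29.3
tool_pos: [0.4931, 0.2642, 0.2797]
tool_rot: [1.153, 1.245, -1.161]
contact_force: [-0.2, -2.2, -2.2]
opening: 0.0291
```

Emit:
carry_out(
  increments=[
    [[0, -0.05, -0.01], [0.01, -0.12, 0.05], 0],
    [[0, 0, 0], [0, -0.03, 0.1], 0],
    [[0, 0, 0], [0, 0, 0.2], 0],
  ],
)

```text
t: 29.6
tool_pos: [0.4932, 0.2621, 0.2871]
tool_rot: [1.158, 1.243, -1.156]
contact_force: [-0.9, -0.7, -1.2]
opening: 0.0289
```

```bash
python3 - <<'E'
from h import *
o,M,g=st()
print(turn_to(M,np.radians(-86)))
E
```

```text
t 29.60 tcp [0.4932 0.2621 0.2871] grasp [0.4932 0.2624 0.1321] x [ 0.     0.002 -1.   ] yawz -85.95 zz -0.0020 F [-0.86 -0.69 -1.22] T [-0.02 -0.04  0.04] op 0.0289
[-0.0196  0.0002 -0.0087]
```

Emit:
carry_out(
  increments=[
    [[-0.02, 0, 0], [0, -0.03, 0.3], 0],
    [[0, 0, 0], [0, 0, 0.4], 0],
    [[0, 0, 0], [0, 0, 0.5], 0],
    [[0, 0, 0], [0, 0, 0.6], 0],
    [[0, 0, 0], [0, 0, 0.6], 0],
    [[0, 0, 0], [0, 0, 0.2], 0],
  ],
)

```text
t: 30.2
tool_pos: [0.4935, 0.2621, 0.346]
tool_rot: [1.16, 1.241, -1.153]
contact_force: [-0.2, 0.2, -1.3]
opening: 0.029
```

```bash
python3 - <<'E'
from h import *
o,M,g=st()
im,d=get_image('side');P=cloud('side',d)
cv2.imwrite('pics/i_side.png',cv2.resize(im[100:300,180:440],None,fx=3,fy=3,interpolation=cv2.INTER_CUBIC))
face(P,(.445,.55),(.36,.38),(.08,.088),'panel')
face(P,(.445,.55),(.315,.34),(.06,.075),'d1')
face(P,(.445,.55),(.27,.295),(.06,.075),'d2')
face(P,(.445,.55),(.225,.25),(.045,.075),'d3')
E
```

```text
t 30.20 tcp [0.4935 0.2621 0.346 ] grasp [0.4941 0.2625 0.191 ] x [ 0.0039  0.0026 -1.    ] yawz -85.93 zz -0.0023 F [-0.18  0.21 -1.34] T [-0.   -0.02  0.01] op 0.0290
panel 67 [0.3734 0.0668] 0.0017862446086565683
d1 156 [0.3274 0.0709] 0.0017977015828369563
d2 222 [0.2814 0.0688] 0.0015314211082573315
d3 471 [0.2354 0.0664] 0.0013883644002899219
```

View pics/i_side.png

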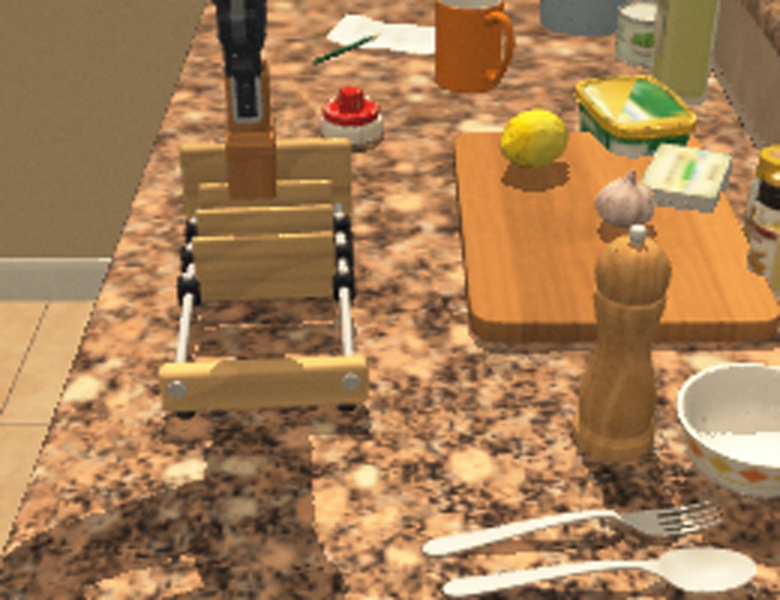

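Emit:
carry_out(
  increments=[
    [[-0.02, 0.04, 0], [0.05, -0.6, 0], 0],
    [[0, 0, 0], [0.08, -1, 0], 0],
    [[0, 0, 0], [0.08, -1, 0], 0],
    [[0, 0, 0], [0.08, -1, 0], 0],
    [[0, 0, 0], [0.08, -1, 0], 0],
    [[0, 0, 0], [0.08, -1, 0], 0],
    [[0, 0, 0], [0.08, -1, 0], 0],
    [[0, 0, 0], [0.08, -1, 0], 0],
  ],
)

```text
t: 31.05
tool_pos: [0.5039, 0.1015, 0.3423]
tool_rot: [1.148, 1.248, -1.161]
contact_force: [0.7, 0.2, 0.0]
opening: 0.0286
```

Emit:
carry_out(
  increments=[
    [[0, 0, 0], [0.08, -1, 0], 0],
    [[0, 0, 0], [0.08, -1, 0], 0],
    [[0, 0, 0], [0.08, -1, 0], 0],
    [[0, 0, 0], [0.05, -0.8, 0], 0],
    [[0, 0, 0], [0, -0.5, 0], 0],
    [[0, 0, 0], [0, -0.2, 0], 0],
    [[0, 0, 0], [0, 0, 0], 0],
    [[0, 0, 0], [0, 0, 0], 0],
  ],
)

```text
t: 31.85
tool_pos: [0.5068, 0.0019, 0.3373]
tool_rot: [1.147, 1.252, -1.174]
contact_force: [-0.4, -0.1, -1.6]
opening: 0.0291
```

```bash
python3 - <<'E'
from h import *
o,M,g=st()
print(turn_to(M,np.radians(-86)),(np.array([.510,-.015,.0755])-g)/.02)
E
```

```text
t 31.85 tcp [0.5068 0.0019 0.3373] grasp [0.504  0.0013 0.1823] x [-0.0183 -0.0039 -0.9998] yawz -86.08 zz 0.0027 F [-0.41 -0.09 -1.62] T [ 0.01 -0.03 -0.02] op 0.0291
[ 0.0393 -0.1826  0.0136] [ 0.2992 -0.8151 -5.341 ]
```

Emit:
carry_out(
  increments=[
    [[0.04, -0.18, 0.01], [0.1, -0.4, -0.4], 0],
    [[0, 0, 0], [0, -0.4, -0.8], 0],
    [[0, 0, 0], [0, 0, -0.8], 0],
    [[0, 0, 0], [0, 0, -0.8], 0],
    [[0, 0, 0], [0, 0, -0.6], 0],
    [[0, 0, 0], [0, 0, -0.3], 0],
    [[0, 0, 0], [0, 0, 0], 0],
    [[0, 0, 0], [0, 0, 0], 0],
  ],
)

```text
t: 32.65
tool_pos: [0.5094, -0.0102, 0.2623]
tool_rot: [1.155, 1.243, -1.149]
contact_force: [-0.5, 0.4, -0.5]
opening: 0.029
```

```bash
python3 - <<'E'
from h import *
o,M,g=st()
print(turn_to(M,np.radians(-86)),(np.array([.510,-.015,.0755])-g)/.02)
E
```

```text
t 32.65 tcp [ 0.5094 -0.0102  0.2623] grasp [ 0.5099 -0.01    0.1073] x [ 0.0036  0.0012 -1.    ] yawz -85.58 zz -0.0009 F [-0.54  0.38 -0.51] T [ 0.07  0.   -0.  ] op 0.0290
[-0.0118  0.0358 -0.0727] [ 0.004  -0.2486 -1.588 ]
```

Emit:
carry_out(
  increments=[
    [[-0.01, 0.04, 0], [0, 0, -0.3], 0],
    [[0, 0, 0], [0, 0, -0.4], 0],
    [[0, 0, 0], [0, 0, -0.3], 0],
    [[0, 0, 0], [0, 0, -0.2], 0],
    [[0, 0, 0], [0, 0, -0.05], 0],
    [[0, 0, 0], [0, 0, 0], 0],
  ],
)

```text
t: 33.25
tool_pos: [0.5101, -0.0103, 0.237]
tool_rot: [1.153, 1.243, -1.151]
contact_force: [-0.4, 0.7, -0.9]
opening: 0.0291
```

```bash
python3 - <<'E'
from h import *
o,M,g=st()
print(turn_to(M,np.radians(-86)),(np.array([.510,-.015,.0755])-g)/.02)
E
```

```text
t 33.25 tcp [ 0.5101 -0.0103  0.237 ] grasp [ 0.5105 -0.0103  0.082 ] x [ 0.0024 -0.0004 -1.    ] yawz -85.58 zz 0.0006 F [-0.38  0.66 -0.94] T [-0.01  0.    0.06] op 0.0291
[ 0.0041  0.0242 -0.0738] [-0.0247 -0.2339 -0.3227]
```

Emit:
carry_out(
  increments=[
    [[0, 0.02, 0], [0, 0, -0.15], 0],
    [[0, 0, 0], [0, 0, -0.12], 0],
    [[0, 0, 0], [0, 0, 0], 0],
  ],
)

```text
t: 33.55
tool_pos: [0.5103, -0.0103, 0.2315]
tool_rot: [1.152, 1.243, -1.152]
contact_force: [-0.1, -1.2, -2.1]
opening: 0.029
```

Emit:
carry_out(
  increments=[
    [[0, 0, 0], [0, 0, -0.05], 0],
    [[0, 0, 0], [0, 0, 0], 0],
  ],
)

```text
t: 33.75
tool_pos: [0.5104, -0.0104, 0.2306]
tool_rot: [1.152, 1.243, -1.152]
contact_force: [0.4, -0.2, -1.4]
opening: 0.0294
```

```bash
python3 - <<'E'
from h import *
o,M,g=st()
print(turn_to(M,np.radians(-86)),(np.array([.510,-.015,.0755])-g)/.02)
E
```

```text
t 33.75 tcp [ 0.5104 -0.0104  0.2306] grasp [ 0.5106 -0.0105  0.0756] x [ 0.0014 -0.0006 -1.    ] yawz -85.58 zz 0.0007 F [ 0.38 -0.22 -1.38] T [ 0.    0.01 -0.  ] op 0.0294
[ 0.0064  0.0136 -0.0727] [-0.0297 -0.2269 -0.0032]
```

Emit:
carry_out(
  increments=[
    [[0, 0, 0], [0, 0, -0.05], 0],
    [[0, 0, 0], [0, 0, 0], 0],
  ],
)

```text
t: 33.95
tool_pos: [0.5108, -0.0104, 0.2305]
tool_rot: [1.153, 1.242, -1.151]
contact_force: [-0.6, -0.4, -1.6]
opening: 0.0291
```

```bash
python3 - <<'E'
from h import *
o,M,g=st()
im,d=get_image('side')
cv2.imwrite('pics/j_side.png',cv2.resize(im[180:320,200:340],None,fx=4,fy=4,interpolation=cv2.INTER_CUBIC))
E
```

```text
t 33.95 tcp [ 0.5108 -0.0104  0.2305] grasp [ 0.5112 -0.0105  0.0755] x [ 0.0024 -0.0007 -1.    ] yawz -85.58 zz 0.0009 F [-0.56 -0.4  -1.55] T [ 0.   -0.05 -0.03] op 0.0291
```

View pics/j_side.png

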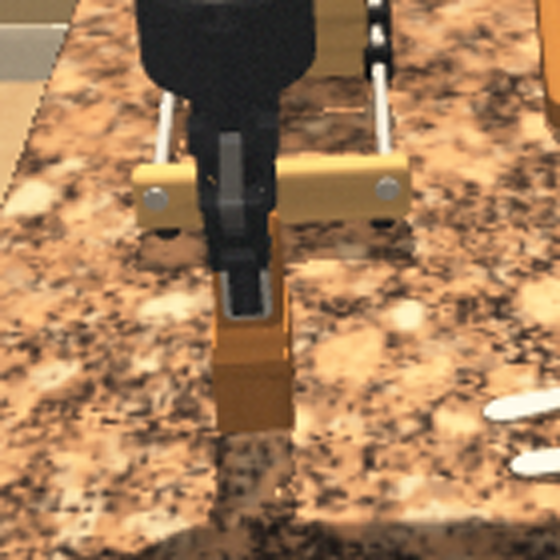

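Emit:
carry_out(
  increments=[
    [[0, 0, 0], [0, 0, -0.08], 0],
  ],
)

```text
t: 34.1
tool_pos: [0.5112, -0.0103, 0.2302]
tool_rot: [1.153, 1.242, -1.151]
contact_force: [-6.0, 2.3, 14.0]
opening: 0.0291
```

Emit:
carry_out(
  increments=[
    [[0, 0, 0], [0, 0, -0.08], 0],
  ],
)

```text
t: 34.2
tool_pos: [0.5115, -0.0103, 0.2302]
tool_rot: [1.152, 1.243, -1.151]
contact_force: [-5.9, 1.1, 10.3]
opening: 0.0291
```

Touching the worktop. Release.

Emit:
carry_out(
  increments=[
    [[0, 0, 0], [0, 0, 0], 0],
    [[0, 0, 0], [0, 0, 0], 0.5],
    [[0, 0, 0], [0, 0, 0], 1],
    [[0, 0, 0], [0, 0, 0], 1],
    [[0, 0, 0], [0, 0, 0], 1],
    [[0, 0, 0], [0, 0, 0], 1],
    [[0, 0, 0], [0, 0, 0], 1],
  ],
)

```text
t: 34.9
tool_pos: [0.5118, -0.0104, 0.2303]
tool_rot: [1.153, 1.242, -1.151]
contact_force: [-0.3, 0.0, -0.4]
opening: 0.0858
```

Emit:
carry_out(
  increments=[
    [[0, 0, 0], [0, 0, 0.3], 1],
    [[0, 0, 0], [0, 0, 0.6], 1],
    [[0, 0, 0], [0, 0, 0.9], 1],
    [[0, 0, 0], [0, 0, 1], 1],
    [[0, 0, 0], [0, 0, 1], 1],
    [[0, 0, 0], [0, 0, 1], 1],
    [[0, 0, 0], [0, 0, 0.5], 1],
    [[0, 0, 0], [0, 0, 0], 1],
  ],
)

```text
t: 35.7
tool_pos: [0.5112, -0.0103, 0.3462]
tool_rot: [1.154, 1.238, -1.148]
contact_force: [0.3, -0.5, 0.1]
opening: 0.0852
```

Emit:
carry_out(
  increments=[
    [[0, 0, 0], [0, -0.8, 0.5], 1],
    [[0, 0, 0], [0, -1, 0.5], 1],
    [[0, 0, 0], [0, -1, 0], 1],
    [[0, 0, 0], [0, -1, 0], 1],
    [[0, 0, 0], [0, -1, 0], 1],
    [[0, 0, 0], [0, -0.6, 0], 1],
    [[0, 0, 0], [0, 0, 0], 1],
    [[0, 0, 0], [0, 0, 0], 1],
  ],
)

```text
t: 36.5
tool_pos: [0.5093, -0.1209, 0.3615]
tool_rot: [1.152, 1.248, -1.15]
contact_force: [0.0, 0.7, -0.4]
opening: 0.0852
```

```bash
python3 - <<'E'
from h import *
o,M,g=st()
im,d=get_image('side');P=cloud('side',d)
cv2.imwrite('pics/k_side.png',cv2.resize(im[100:300,180:440],None,fx=3,fy=3,interpolation=cv2.INTER_CUBIC))
for n,y,z in(('panel',(.36,.38),(.08,.088)),('d1',(.315,.34),(.06,.075)),('d2',(.27,.295),(.06,.075)),('d3',(.225,.25),(.045,.075))): face(P,(.445,.55),y,z,n)
im,d=get_image('top');cv2.imwrite('pics/k_top.png',im)
E
```

```text
t 36.50 tcp [ 0.5093 -0.1209  0.3615] grasp [ 0.5092 -0.1206  0.2065] x [-0.0008  0.002  -1.    ] yawz -85.47 zz -0.0020 F [ 0.02  0.67 -0.4 ] T [0.03 0.02 0.04] op 0.0852
panel 60 [0.3738 0.0723] 0.001440435084160095
d1 174 [0.3277 0.0592] 0.0016448688835511301
d2 170 [0.2816 0.0663] 0.0014973311986169744
d3 363 [0.2353 0.0714] 0.0015231812483890602
```

View pics/k_side.png

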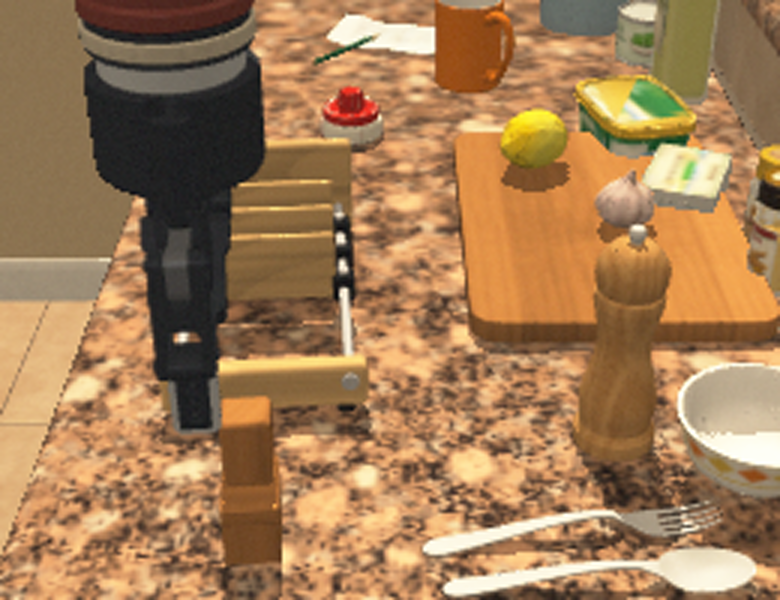

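View pics/k_top.png

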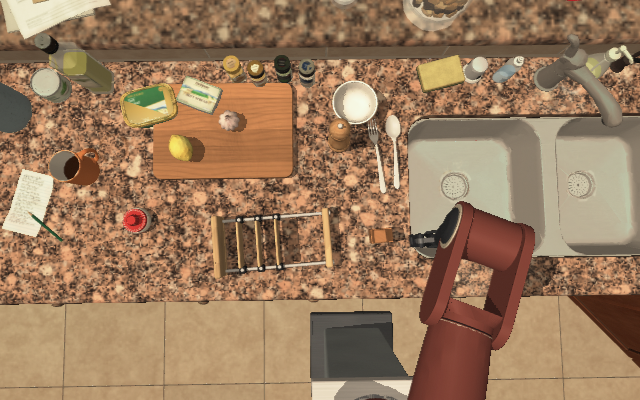

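The side picture shows the spacer upright at about (250,480), clear of the rack, with the dividers evenly spaced. The top picture shows the same, and the mill, fork and spoon are where they were. The gripper is touching nothing.

```bash
python3 -c "
from station import *
print(finish_job())"
```

```text
the job is handed in; nothing more can be done
None
```

I set the three dividers in order from the tall end and stood the spacer block upright on the worktop, clear of the rack. The job is handed in at about 36.6 s of robot time; the interface gave no verdict.

**How each was set:** I hooked the block over the divider and drew it at about 12 N, then stopped when the force rose and the motion stalled. I held for a moment at that point before backing off and lifting.
- **Contact force:** The rise over the sliding friction was about 2–4 N each time, on the end panel and on the dividers already set. Those are estimates from a total of 14–16 N, with about 1 N of noise in the readings.
- **Tool positions:** The stop positions were 46.2 mm and 46.3 mm apart along world y, about 0.3–0.4 mm more than expected.

**Last checks:** The side-camera depth puts the outer faces about 46.1, 46.1 and 46.3 mm apart along world y, so the bays are about 40 mm clear. Those face fits scatter by about 1.5 mm. The dividers already set had not moved measurably, and the last pictures show the mill, fork and spoon where they were. No check failed.

**One rough moment:** Setting the block down pressed it on the worktop at up to 14 N for a moment before I let go.

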